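# Zero the bench comparator on the master bar and swap in a battery pack

## Robot

A 6-joint arm with a two-finger parallel gripper is mounted at the origin on the work surface. World frame = base frame: x ahead of the robot, y to its left, z up, the work surface at z = 0. Lengths are in mm, angles in degrees, forces in N, time in s.
With the tool pointing down it reaches from about 300 to 850 mm from the base axis. Payload 4.2 kg.
Tool frame: the origin (TCP) lies at the very end of the fingers, on their centre line; the grasp point (between the pads) lies 19 mm behind it; z points along the fingers, y is the direction in which the jaws open and shut (so a half turn about z gives the same grasp; the last joint's range is limited). The gripper opens to 91 mm and grips with 3 to 60 N. Pads are 32 mm wide; open, the fingers measure 118 mm over their backs; the gripper's body (76 mm by 178 mm) begins 60 mm behind the grasp point.
Start: joints at [-69.213, 18.312, 89.639, -0, 72.044, -1.146], TCP at [214.778, -533.398, 213.976] pointing down, gripper open.
Joint ranges: [-177.97, 177.97], [-48.28, 115.42], [12.27, 149.76], [-77.06, 257.06], [2.81, 150.46], [-146.56, 146.56]. Speed limits (degrees/s): [147.25, 147.25, 180, 180, 180, 180].

## Interface

Orientations are given as [roll, pitch, yaw] about the fixed x, y, z axes, in that order (R = Rz(yaw) Ry(pitch) Rx(roll)).
In Python, from workcell import telemetry, grab_frame, job gives the robot as it stands.
- The arm moves only by the tool drive_tool, never from a script. Its argument "moves" is a list of rows, each an object of numbers: "claw": the closure, from -1 (fully open) to 1 (shut); "dx", "dy", "dz": the shift along the tool's x, y, z in units of 20 mm (1.0 is 20 mm); "yaw": the turn about the tool's z in units of 0.15 rad (1.0 is 0.15 rad). In form: [{"claw": .., "dx": .., "dy": .., "dz": .., "yaw": ..}, ...]. A call has 1 to 5 rows; each row shifts and turns the pose as measured when the row begins, along the tool's axes as they then stand; what a row does not reach is not made up. A row lasts 1/8 s, in which the tool goes at most 62.5 mm and 10.7 degrees, less where a joint would pass 70% of its speed; a pose out of reach is approached as far as the arm can. A call with a number of a shift or a turn outside -1 to 1 is refused whole. A call with a gripper value outside its range is refused whole. The fingers move at their own pace and stop on an object; "grip_force" is the grip in N (left out, the last holds). Time passes only in rows, so rows that do not move let the fingers close. It gives the time, the measured TCP pose, the force and the opening at its end, in the units of the state.
- telemetry.state(): the state, without advancing time (a new reading comes with each control period).
- grab_frame(name): name is "scene" or "side" or "wrist"; returns a dict with "color" (384x512x3 uint8, blue, green, red), "vertical_fov" (degrees; the focal length in pixels is half the picture's height over the tangent of half this angle, whatever the lens; pixels are square), "cx", "cy" (the principal point, pixels), "pose" (4x4, takes a point from camera to world coordinates). Camera axes: x right, y down, z forward; pixel columns grow to the right and rows downward; lengths in mm; the calibration is good to about 2 mm. A picture is of the moment at which its call begins. There is no depth.
- job.job_done(): hands the job in, once; it reports no verdict.
The state is a dict: "time_s": time; "qpos": joint angles; "qvel": joint speeds; "effort": joint torques, N m; "ee_pos": TCP position; "ee_rot": TCP orientation; "force": force on the tool from outside, world axes, zero at the start; "torque": the same for the moment, N m; "gripper_width": finger opening in mm.
Only numpy, scipy, OpenCV 4.12 (cv2) and the standard library are available. Lean on these libraries where they do the work, as an engineer would, in place of code of your own. Each camera call takes 0.05 s, during which the arm holds its last target.

## Task

Zero the dial of the bench comparator on the aluminium master bar that is under its plunger by turning the knurled bezel until its white mark points where the needle points, then draw the bar out and set it down on the cork pad, lying flat, roughly in the middle of the pad and along it. After that take the longest battery pack out of the grey bin, lay it down flat on the bench and let go of it, take it again by one end and slide it flat and straight under the sprung plunger, gently, until its end is fully home against the steel stop, and leave it there with the bezel still as you zeroed it. Leave the two shorter packs, the screwdriver and the brush where they are, and drop nothing.

Things in the scene. Friction and masses are not known exactly. Their poses are not given: they have to be found in the camera images.
- comparator: Bench comparator, dial facing up, fixed. Origin on the bench under the plunger's axis; x points the way parts are pushed in, y to its column, z up. Grey base 30 mm high (its flat top is the anvil), x -70 to +50, y -45 to +95 mm. Column 28 mm thick at y +72. Arm 34 mm wide, 100 to 125 mm above the bench, from column to axis; on it a neck 36 mm thick up to 152 mm, then the bezel.
- stop_face (a point): Foot of the steel stop's working face, on the anvil (30 mm above the bench): comparator x +30, y 0 mm; axes as the comparator's. The stop is 15 mm high, 50 mm wide. A 150 mm part is home when its end touches it, its middle then 75 mm before it (x -75).
- plunger (a joint): Lift of the sprung plunger in m, 0 at its lowest (foot 19 mm above the anvil), up to 0.012; 0.005 on the 24 mm bar, 0.0065 on the 25.5 mm pack. Spring 150 N/m, down with 1.2 N at 0 and about 2.2 N at 0.0065. The foot is a steel cone, 6 mm wide below and 32 mm wide 8 mm higher: a part pushed level along the anvil lifts it (push 5 to 12 N).
- plunger_foot (a point): Lowest point of the plunger's foot, on its axis.
- bezel (a joint): Angle of the bezel in rad, growing clockwise seen from above; 0 when its white mark points along comparator +x. Dark knurled ring, 60 mm diameter, about the plunger's axis, 152 to 172 mm above the bench, free all round: grip across it from above. Range -0.2 to 3.0; stays where left (friction 0.05 N m).
- zero_mark (a point): White mark on the bezel's top, 27.5 mm from the axis.
- needle (a joint): Angle of the dial's needle in rad, growing clockwise seen from above; 0 when it points along comparator +x. It is driven by the plunger: 0.3 rad per mm of lift, so 1.48 to 1.5 on the master bar. The dial is zeroed when bezel and needle angles are equal.
- needle_tip (a point): Tip of the black needle above the white dial face, 22 mm from the axis.
- master: Aluminium master bar 150 x 40 x 24 mm (its x, y, z), about 0.4 kg, a dark spot near each end. Origin in the middle of its underside. At the start it lies on the anvil under the plunger, one end within some 4 mm of the stop, the other jutting about 50 mm out of the base towards comparator -x.
- pad: Cork pad on the bench, 190 x 90 x 3 mm (x, y, z), fixed. Origin in the middle of its underside.
- bin: Open grey plastic bin, 200 x 250 mm, walls 25 mm high and 4 mm thick, floor 4 mm, fixed. Origin in the middle of its underside. Three black battery packs stand in it on their long narrow sides, in three places 72 mm apart along its y, their length along its x. The bench between bin and comparator is free.
- pack: Longest of three alike packs: black plastic block 150 x 25.5 x 54 mm (its x, y, z), about 0.22 kg, centre of mass in its middle. Origin in the middle of the narrow long side it stands on at the start. Flat when its y axis is vertical, either way up; either end may go to the stop. Stood on its narrow side on the bench it falls flat if its top is pushed over sideways.
- pack_center (a point): Middle of the longest pack's block (its body frame, z +27 mm). Flat on the bench it is 13 mm high, flat on the anvil 43 mm.
- short_a: Shorter battery pack, 110 x 25.5 x 54 mm, standing in the bin. Leave alone. Origin in the middle of the side it stands on.
- short_b: Shorter battery pack, 100 x 25.5 x 54 mm, standing in the bin. Leave alone. Origin in the middle of the side it stands on.
- driver: Screwdriver, 190 mm, lying on the bench beyond the work. Leave alone.
- brush: Dusting brush, 160 mm, lying on the bench beyond the work. Leave alone.
- stop: The comparator's steel stop (origin as the comparator's); do not ram it (at most 40 N).
There are look-alikes about, which are no part of the job. What is shaped like the pack but blue, pink or turquoise is not meant.

How it is judged (in metres and radians):
On the way, in this order (a step that is already met when the one before it is completed fails the run):
1. the bezel's mark agrees with the needle within 0.1 rad while the master bar lifts the plunger (angle between the x axis of zero_mark and the x axis of needle_tip, either way round below 0.1 rad and value of joint plunger above 0.0042 m and value of joint bezel above 1.3 rad and horizontal distance between master and plunger_foot below 0.07 m), for 0.4 s.
2. the master bar lies flat and released on the cork pad (horizontal distance between master and pad below 0.03 m and angle between master's own z axis and vertical below 0.06 rad and height (world z) of master between 0 and 0.007 m and angle between the x axis of master and the x axis of pad, either way round below 0.35 rad and contact force between the fingers and master below 0.1 N and linear speed of master below 0.03 m/s), for 0.2 s.
3. the long pack lies flat on the bench, let go (angle between the y axis of pack and the z axis of comparator, either way round below 0.06 rad and height (world z) of pack_center below 0.02 m and contact force between the fingers and pack below 0.1 N and linear speed of pack below 0.03 m/s), for 0.2 s.
At the end, for the whole second after the job is handed in: Long pack flat under the plunger, end within 2.5 mm of the stop, within 10 mm of the middle, straight to 0.1 rad; bezel within 0.14 rad of the master's zero; master flat on the pad, within 30 mm of its middle, 0.35 rad of its length; all released and at rest (all of step 2 and x of pack_center in the frame of stop_face between -0.0775 and -0.0735 m and y of pack_center in the frame of stop_face between -0.01 and 0.01 m and z of pack_center in the frame of stop_face between 0.0105 and 0.015 m and angle between the y axis of pack and the z axis of comparator, either way round below 0.06 rad and angle between the x axis of pack and the x axis of comparator, either way round below 0.1 rad and value of joint plunger above 0.0055 m and value of joint bezel between 1.345 and 1.625 rad and contact force between the fingers and pack below 0.1 N and linear speed of pack below 0.02 m/s); the robot touches nothing.
It fails at once if a short pack, the screwdriver or the brush is moved more than 40 mm (distance of any of short_a, short_b, driver, brush from where it was at the start of the episode above 0.04 m).
It fails at once if the master bar is dropped (over 0.9 m/s with no finger on it) (linear speed of master above 0.9 m/s and contact force between the fingers and master below 0.1 N).
It fails at once if the long pack is dropped (over 0.9 m/s with no finger on it) (linear speed of pack above 0.9 m/s and contact force between the fingers and pack below 0.1 N).
It fails at once if the pack is rammed against the stop (over 40 N) (contact force between stop and pack above 40 N).
It also fails if it takes over 72 s, if anything falls off the work surface, if the arm or the gripper's body presses on something with over 40 N, if the wrist force passes 120 N, or if a joint passes its speed limit or range.

## Working session

There is one attempt and no reset: what is moved stays moved. The work goes in short steps, Python scripts to look and compute and a tool call to move; the robot and the scene stay as the last step left them, time stands still between calls to the robot, and variables do not carry over. Pictures are saved under pics/ and viewed, and the job is handed in when it is done.

Besides the shell and the picture viewer there is one more tool, called as name(argument=value, ...), one argument or row to a line, values as JSON. drive_tool: Moves the arm, as the interface text tells. Its arguments: {"type":"object","properties":{"moves":{"type":"array"},"grip_force":{"type":"number"}},"required":["moves"]}

```bash
mkdir -p pics; ls; python3 - <<'E'
from workcell import telemetry, grab_frame
import cv2,numpy as np
print(telemetry.state())
for n in ["scene","side","wrist"]:
    f=grab_frame(n); cv2.imwrite(f"pics/{n}0.png",f["color"]); print(n,f["vertical_fov"],f["cx"],f["cy"],np.round(f["pose"],3).tolist())
E
```

```text
pics
{'time_s': 0.0, 'qpos': array([-6.92131489e+01,  1.83526133e+01,  8.97062023e+01, -1.24375284e-03,
        7.20449056e+01, -1.14455632e+00]), 'qvel': array([ 0.0418936 ,  0.01560554, -0.0350911 , -0.01814135, -0.03834564,
       -0.10094419]), 'effort': array([ 6.26748570e-04, -4.12454152e+01, -2.31976426e+01,  7.26849446e-02,
        4.59113298e-02, -1.51887384e-04]), 'ee_pos': array([ 214.5863635 , -532.90869623,  213.11192981]), 'ee_rot': array([-1.79896276e+02, -8.89575274e-04,  2.19317911e+01]), 'force': array([-0.12330035, -0.2213065 , -0.84097165]), 'torque': array([0.01549201, 0.0143859 , 0.02311004]), 'gripper_width': 91.19992732970748}
scene 51.93557062715242 256.91385354466223 188.85447812319524 [[-0.678, 0.467, -0.567, 1303.323], [0.735, 0.434, -0.521, 530.621], [0.003, -0.77, -0.638, 929.003], [0.0, 0.0, 0.0, 1.0]]
side 47.616137899274065 258.8304971636479 191.77766747541537 [[-0.824, -0.277, 0.494, -158.968], [-0.566, 0.425, -0.706, 929.527], [-0.015, -0.862, -0.507, 864.492], [0.0, 0.0, 0.0, 1.0]]
wrist 61.69310649774951 255.80593804794017 192.56869829039434 [[0.373, -0.9, -0.227, 278.419], [-0.928, -0.363, -0.089, -507.323], [-0.002, 0.244, -0.97, 383.638], [0.0, 0.0, 0.0, 1.0]]
```

View pics/scene0.png

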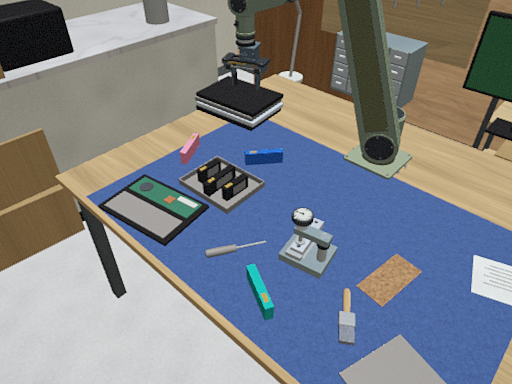

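View pics/side0.png

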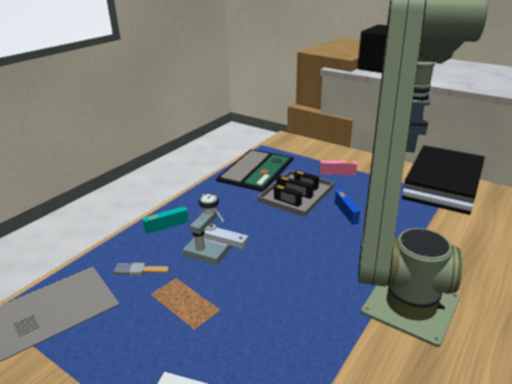

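View pics/wrist0.png

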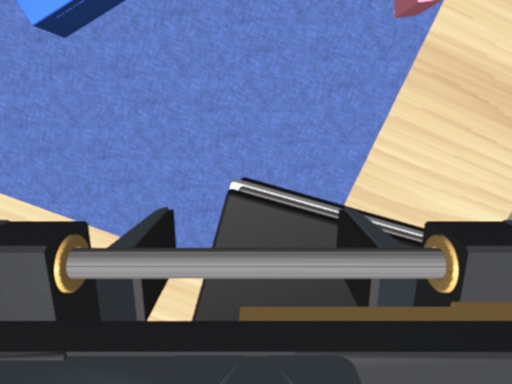

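```bash
cat > h.py <<'E'
import numpy as np,cv2
from workcell import telemetry, grab_frame
from scipy.spatial.transform import Rotation as R
def K(f):
    h=f["color"].shape[0]; return h/2/np.tan(np.radians(f["vertical_fov"])/2)
def ray(f,u,v):
    d=np.array([(u-f["cx"])/K(f),(v-f["cy"])/K(f),1.]); P=np.array(f["pose"]); return P[:3,3],P[:3,:3]@d
def onz(f,u,v,z):
    o,d=ray(f,u,v); return o+d*(z-o[2])/d[2]
def proj(f,p):
    P=np.array(f["pose"]); c=(np.atleast_2d(p)-P[:3,3])@P[:3,:3]; return c[:,:2]/c[:,2:]*K(f)+[f["cx"],f["cy"]]
def crop(f,u0,v0,u1,v1,s,name):
    cv2.imwrite("pics/"+name,cv2.resize(f["color"][v0:v1,u0:u1],None,fx=s,fy=s,interpolation=cv2.INTER_CUBIC))
def st():
    s=telemetry.state(); print(round(s["time_s"],3),np.round(s["ee_pos"],1),np.round(s["ee_rot"],2),"F",np.round(s["force"],1),"w",round(s["gripper_width"],1),"q",np.round(s["qpos"],1)); return s
E
python3 - <<'E'
from h import *
f=grab_frame("scene"); crop(f,170,140,430,310,3,"s1.png")
f=grab_frame("side"); crop(f,130,150,370,330,3,"d1.png")
E
```

```text
(no output)
```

View pics/s1.png

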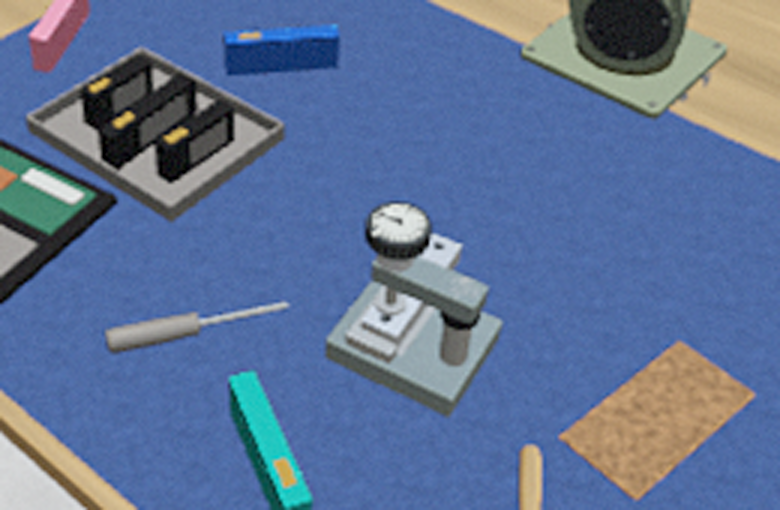

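View pics/d1.png

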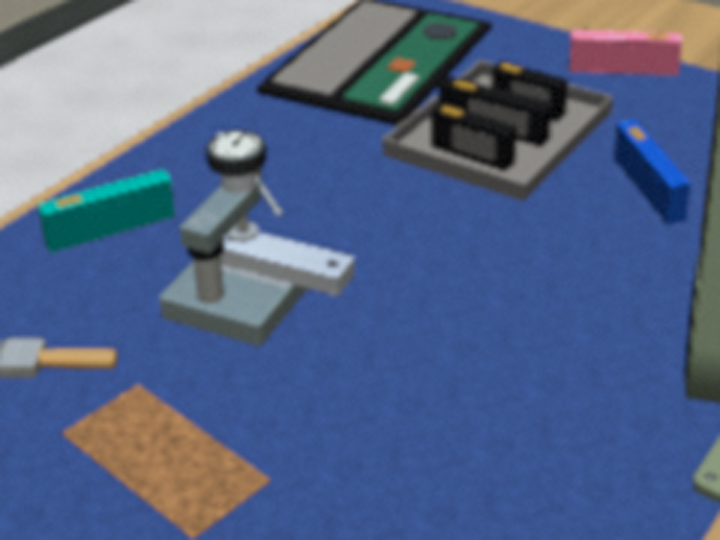

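```bash
python3 - <<'E'
from h import *
s=grab_frame("scene"); d=grab_frame("side")
S=lambda u,v:(170+u/3,140+v/3); D=lambda u,v:(130+u/3,150+v/3)
def p(n,f,T,u,v,z): print(n,np.round(onz(f,*T(u,v),z),0))
p("dial s",s,S,399,225,172);p("dial d",d,D,236,146,172)
for c in [(327,340),(450,403),(501,325)]: p("base s",s,S,*c,30)
for c in [(161,300),(262,330),(300,290)]: p("base d",d,D,*c,30)
for c in [(560,436),(680,341),(755,395),(638,498)]: p("pad s",s,S,*c,3)
for c in [(63,433),(137,384),(270,480),(195,537)]: p("pad d",d,D,*c,3)
for c in [(28,120),(140,48),(283,128),(172,208)]: p("bin s",s,S,*c,25)
for c in [(384,143),(482,62),(612,98),(525,187)]: p("bin d",d,D,*c,25)
for c in [(439,247)]: p("spot s",s,S,*c,54)
for c in [(333,264)]: p("spot d",d,D,*c,54)
for c in [(463,247),(440,235)]: p("bar end s",s,S,*c,54)
for c in [(355,258),(338,276)]: p("bar end d",d,D,*c,54)
print("packs tops z=58")
for c in [(82,92),(150,62),(102,130),(195,85),(158,148),(234,105)]: p("pk s",s,S,*c,58)
for c in [(497,66),(566,88),(440,84),(548,112),(433,110),(516,140)]: p("pk d",d,D,*c,58)
E
```

```text
dial s [627.  84. 172.]
dial d [622.  84. 172.]
base s [681.  49.  30.]
base s [662. 185.  30.]
base s [547. 165.  30.]
base d [648. 188.  30.]
base d [531. 167.  30.]
base d [539.  95.  30.]
pad s [603. 274.   3.]
pad s [417. 301.   3.]
pad s [431. 388.   3.]
pad s [614. 362.   3.]
pad d [613. 362.   3.]
pad d [603. 274.   3.]
pad d [415. 301.   3.]
pad d [427. 387.   3.]
bin s [ 657. -452.   25.]
bin s [ 458. -465.   25.]
bin s [ 455. -212.   25.]
bin s [ 648. -207.   25.]
bin d [ 638. -202.   25.]
bin d [ 647. -453.   25.]
bin d [ 452. -458.   25.]
bin d [ 443. -210.   25.]
spot s [520.  66.  54.]
spot d [517.  66.  54.]
bar end s [502.  84.  54.]
bar end s [504.  56.  54.]
bar end d [504.  44.  54.]
bar end d [500.  79.  54.]
packs tops z=58
pk s [ 601. -412.   58.]
pk s [ 501. -397.   58.]
pk s [ 633. -338.   58.]
pk s [ 497. -321.   58.]
pk s [ 612. -266.   58.]
pk s [ 493. -258.   58.]
pk d [ 593. -399.   58.]
pk d [ 489. -395.   58.]
pk d [ 629. -317.   58.]
pk d [ 478. -329.   58.]
pk d [ 600. -256.   58.]
pk d [ 478. -249.   58.]
```

```bash
cat >> h.py <<'E'
def plan(x,y,z,yaw,mx=20.,n=99,wy=8.59):
    s=st(); p=np.array(s["ee_pos"],float); a=s["ee_rot"][2]; out=[]
    T=np.array([x,y,z],float)
    for i in range(n):
        d=T-p; da=(yaw-a+180)%360-180
        if np.linalg.norm(d)<.3 and abs(da)<.2: break
        c,q=np.cos(np.radians(a)),np.sin(np.radians(a))
        t=np.array([c*d[0]+q*d[1], q*d[0]-c*d[1], -d[2]])
        k=min(1,mx/max(abs(t).max(),1e-9)); t=t*k
        w=np.clip(da,-wy,wy)
        out.append((np.round(t/20,2),round(-w/8.594,2)))
        a+=w; p=p+d*k
    for i,(t,w) in enumerate(out): print(i,"dx %.2f dy %.2f dz %.2f yaw %.2f"%(*t,w))
E
python3 -c "
from h import *
plan(630,28,260,97)"
```

```text
0.35 [ 214.7 -533.3  213.7] [-179.98   -0.     21.93] F [-0.2  0.2 -0.1] w 91.2 q [-69.2  18.3  89.7   0.   72.   -1.1]
0 dx 1.00 dy -0.61 dz -0.08 yaw -1.00
1 dx 1.00 dy -0.42 dz -0.07 yaw -1.00
2 dx 1.00 dy -0.26 dz -0.07 yaw -1.00
3 dx 1.00 dy -0.10 dz -0.07 yaw -1.00
4 dx 1.00 dy 0.05 dz -0.07 yaw -1.00
5 dx 1.00 dy 0.20 dz -0.07 yaw -1.00
6 dx 1.00 dy 0.36 dz -0.07 yaw -1.00
7 dx 1.00 dy 0.54 dz -0.08 yaw -1.00
8 dx 1.00 dy 0.76 dz -0.08 yaw -0.74
9 dx 1.00 dy 0.95 dz -0.09 yaw -0.00
10 dx 1.00 dy 0.95 dz -0.09 yaw -0.00
11 dx 1.00 dy 0.95 dz -0.09 yaw -0.00
12 dx 1.00 dy 0.95 dz -0.09 yaw -0.00
13 dx 1.00 dy 0.95 dz -0.09 yaw -0.00
14 dx 1.00 dy 0.95 dz -0.09 yaw -0.00
15 dx 1.00 dy 0.95 dz -0.09 yaw -0.00
16 dx 1.00 dy 0.95 dz -0.09 yaw -0.00
17 dx 1.00 dy 0.95 dz -0.09 yaw -0.00
18 dx 1.00 dy 0.95 dz -0.09 yaw -0.00
19 dx 1.00 dy 0.95 dz -0.09 yaw -0.00
20 dx 1.00 dy 0.95 dz -0.09 yaw -0.00
21 dx 1.00 dy 0.95 dz -0.09 yaw -0.00
22 dx 1.00 dy 0.95 dz -0.09 yaw -0.00
23 dx 1.00 dy 0.95 dz -0.09 yaw -0.00
24 dx 1.00 dy 0.95 dz -0.09 yaw -0.00
25 dx 1.00 dy 0.95 dz -0.09 yaw -0.00
26 dx 1.00 dy 0.95 dz -0.09 yaw -0.00
27 dx 0.23 dy 0.22 dz -0.02 yaw -0.00
```

drive_tool(
  moves=[
    {"claw": -1, "dx": 1, "dy": -0.6, "dz": -0.1, "yaw": -1},
    {"claw": -1, "dx": 1, "dy": -0.4, "dz": -0.1, "yaw": -1},
    {"claw": -1, "dx": 1, "dy": -0.25, "dz": -0.1, "yaw": -1},
    {"claw": -1, "dx": 1, "dy": -0.1, "dz": -0.1, "yaw": -1},
    {"claw": -1, "dx": 1, "dy": 0.05, "dz": -0.1, "yaw": -1},
  ],
)

```text
time_s: 0.98
ee_pos: [278.4, -446.8, 223.4]
ee_rot: [-180.0, -0.0, 66.2]
force: [-0.1, 0.5, 0.2]
gripper_width: 91.4
```

drive_tool(
  moves=[
    {"claw": -1, "dx": 1, "dy": 0.2, "dz": -0.1, "yaw": -1},
    {"claw": -1, "dx": 1, "dy": 0.35, "dz": -0.1, "yaw": -1},
    {"claw": -1, "dx": 1, "dy": 0.55, "dz": -0.1, "yaw": -1},
    {"claw": -1, "dx": 1, "dy": 0.75, "dz": -0.1, "yaw": -0.75},
    {"claw": -1, "dx": 1, "dy": 0.95, "dz": -0.1, "yaw": 0},
  ],
)

```text
time_s: 1.6
ee_pos: [346.3, -347.4, 234.0]
ee_rot: [180.0, -0.0, 99.5]
force: [-0.9, -0.0, 0.2]
gripper_width: 91.3
```

drive_tool(
  moves=[
    {"claw": -1, "dx": 1, "dy": 0.95, "dz": -0.1, "yaw": 0},
    {"claw": -1, "dx": 1, "dy": 0.95, "dz": -0.1, "yaw": 0},
    {"claw": -1, "dx": 1, "dy": 0.95, "dz": -0.1, "yaw": 0},
    {"claw": -1, "dx": 1, "dy": 0.95, "dz": -0.1, "yaw": 0},
    {"claw": -1, "dx": 1, "dy": 0.95, "dz": -0.1, "yaw": 0},
  ],
)

```text
time_s: 2.22
ee_pos: [425.7, -229.1, 244.8]
ee_rot: [179.9, 0.0, 99.5]
force: [-0.6, -1.1, 0.7]
gripper_width: 91.1
```

```bash
python3 -c "
from h import *
plan(630,28,260,97)"
```

```text
2.225 [ 425.7 -229.1  244.8] [1.7994e+02 3.0000e-02 9.9460e+01] F [-0.6 -1.1  0.7] w 91.1 q [-29.7   8.8  98.    0.   73.1 -39.1]
0 dx 0.90 dy 1.00 dz -0.06 yaw 0.29
1 dx 0.98 dy 1.00 dz -0.07 yaw -0.00
2 dx 0.98 dy 1.00 dz -0.07 yaw -0.00
3 dx 0.98 dy 1.00 dz -0.07 yaw -0.00
4 dx 0.98 dy 1.00 dz -0.07 yaw -0.00
5 dx 0.98 dy 1.00 dz -0.07 yaw -0.00
6 dx 0.98 dy 1.00 dz -0.07 yaw -0.00
7 dx 0.98 dy 1.00 dz -0.07 yaw -0.00
8 dx 0.98 dy 1.00 dz -0.07 yaw -0.00
9 dx 0.98 dy 1.00 dz -0.07 yaw -0.00
10 dx 0.98 dy 1.00 dz -0.07 yaw -0.00
11 dx 0.73 dy 0.74 dz -0.05 yaw -0.00
```

drive_tool(
  moves=[
    {"claw": -1, "dx": 0.95, "dy": 1, "dz": -0.1, "yaw": 0.3},
    {"claw": -1, "dx": 1, "dy": 1, "dz": -0.1, "yaw": 0},
    {"claw": -1, "dx": 1, "dy": 1, "dz": -0.1, "yaw": 0},
    {"claw": -1, "dx": 1, "dy": 1, "dz": -0.1, "yaw": 0},
    {"claw": -1, "dx": 1, "dy": 1, "dz": -0.1, "yaw": 0},
  ],
)

```text
time_s: 2.85
ee_pos: [514.6, -114.1, 255.6]
ee_rot: [179.9, 0.1, 96.8]
force: [0.0, 0.2, 0.0]
gripper_width: 91.3
```

drive_tool(
  moves=[
    {"claw": -1, "dx": 1, "dy": 1, "dz": -0.1, "yaw": 0},
    {"claw": -1, "dx": 1, "dy": 1, "dz": -0.1, "yaw": 0},
    {"claw": -1, "dx": 1, "dy": 1, "dz": -0.1, "yaw": 0},
    {"claw": -1, "dx": 1, "dy": 1, "dz": 0, "yaw": 0},
    {"claw": -1, "dx": 1, "dy": 1, "dz": 0, "yaw": 0},
  ],
)

```text
time_s: 3.48
ee_pos: [604.7, 1.1, 262.0]
ee_rot: [179.9, 0.1, 96.8]
force: [-0.0, -0.1, 0.1]
gripper_width: 91.2
```

```bash
python3 -c "
from h import *
plan(630,28,260,97)"
```

```text
3.475 [604.7   1.1 262. ] [1.7987e+02 9.0000e-02 9.6820e+01] F [-0.  -0.1  0.1] w 91.2 q [-0.9 19.6 80.9 -0.1 79.4 -7.7]
0 dx 0.84 dy 1.00 dz 0.07 yaw -0.02
1 dx 0.35 dy 0.42 dz 0.03 yaw -0.00
```

drive_tool(
  moves=[
    {"claw": -1, "dx": 0.85, "dy": 1, "dz": 0, "yaw": 0},
    {"claw": -1, "dx": 0.2, "dy": 0.2, "dz": 0, "yaw": 0},
    {"claw": -1, "dx": 0, "dy": 0, "dz": 0, "yaw": 0},
  ],
)

```text
time_s: 3.85
ee_pos: [626.7, 26.5, 261.2]
ee_rot: [180.0, 0.1, 96.9]
force: [-0.8, 0.2, -0.3]
gripper_width: 91.2
```

```bash
python3 - <<'E'
from h import *
st(); f=grab_frame("wrist"); cv2.imwrite("pics/w1.png",f["color"]); print(proj(f,[[623,84,172],[504,64,54]]))
import pickle; pickle.dump(f,open("w1.pkl","wb"))
E
```

```text
3.85 [626.7  26.5 261.2] [1.7996e+02 1.1000e-01 9.6950e+01] F [-0.8  0.2 -0.3] w 91.2 q [ 1.4 21.8 77.6 -0.1 80.5 -5.5]
[[259.45253513 126.27940348]
 [153.45593677 126.44582245]]
```

View pics/w1.png

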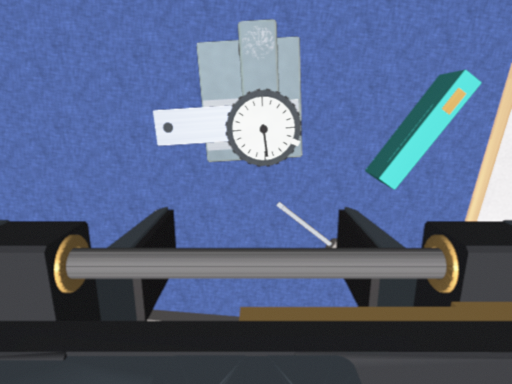

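```bash
python3 - <<'E'
from h import *
import pickle; f=pickle.load(open("w1.pkl","rb"))
crop(f,215,80,315,175,7,"w1c.png")
E
```

```text
(no output)
```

View pics/w1c.png

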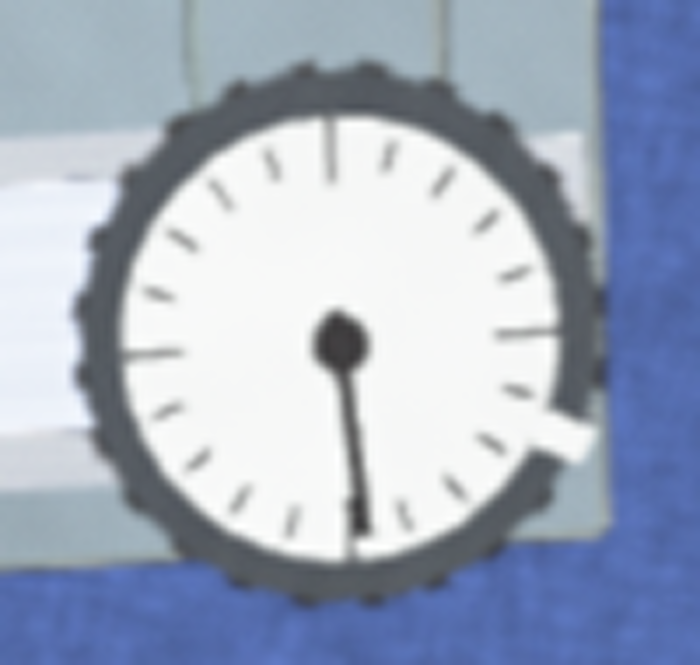

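```bash
cat > dial.py <<'E'
from h import *
def meas(f,u0,v0,s,c,n,m):
    g=lambda p:(u0+(p[0]+.5)/s-.5,v0+(p[1]+.5)/s-.5)
    C=onz(f,*g(c),172);N=onz(f,*g(n),172);M=onz(f,*g(m),172)
    a=lambda P:-np.degrees(np.arctan2(P[1]-C[1],P[0]-C[0]))
    print("C",C,"needle",a(N),np.linalg.norm(N-C),"mark",a(M),np.linalg.norm(M-C),"turn",a(N)-a(M))
    return C
E
python3 - <<'E'
from dial import *
import pickle; f=pickle.load(open("w1.pkl","rb"))
meas(f,215,80,7,(341,338),(363,533),(566,435))
# spot & bar end
print(onz(f,167.5,127.5,54), onz(f,153,111,54),onz(f,157,146,54))
print("base",onz(f,197,42,30),onz(f,299.5,37.5,30),onz(f,208,161,30),onz(f,302,155.5,30))
print("tail teal",)
E
```

```text
C [626.16611821  83.15083149 172.        ] needle 76.17847004675929 22.28539615842158 mark 15.946797454730836 28.003121266679884 turn 60.23167259202845
[520.1038917   64.76044994  54.        ] [502.73978587  81.20403129  54.        ] [509.07653824  42.05882806  54.        ]
base [542.35166879 163.61068891  30.        ] [658.78574933 182.61179455  30.        ] [566.591229    27.62629309  30.        ] [682.80536767  48.73690031  30.        ]
tail teal
```

```bash
python3 -c "
from h import *
plan(625.5,83.5,205,97)"
```

```text
3.9 [626.6  26.3 261.3] [1.7995e+02 1.1000e-01 9.6920e+01] F [-0.6 -0.4 -0.2] w 91.7 q [ 1.4 21.8 77.6 -0.1 80.5 -5.5]
0 dx 1.00 dy 0.10 dz 0.99 yaw -0.01
1 dx 1.00 dy 0.10 dz 0.99 yaw -0.00
2 dx 0.85 dy 0.09 dz 0.84 yaw -0.00
```

drive_tool(
  moves=[
    {"claw": -1, "dx": 1, "dy": 0.1, "dz": 1, "yaw": 0},
    {"claw": -1, "dx": 1, "dy": 0.1, "dz": 1, "yaw": 0},
    {"claw": -1, "dx": 0.9, "dy": 0.1, "dz": 0.85, "yaw": 0},
    {"claw": -1, "dx": 0.2, "dy": 0, "dz": 0.2, "yaw": 0},
  ],
)

```text
time_s: 4.4
ee_pos: [623.9, 86.1, 200.1]
ee_rot: [179.8, 0.2, 96.7]
force: [0.5, -0.6, -0.6]
gripper_width: 91.0
```

```bash
python3 -c "
from h import *
plan(625.5,83.5,157,97)"
```

```text
4.4 [623.9  86.1 200.1] [179.85   0.21  96.65] F [ 0.5 -0.6 -0.6] w 91.0 q [ 6.9 23.7 83.4 -0.2 72.8  0.3]
0 dx -0.06 dy 0.03 dz 1.00 yaw -0.04
1 dx -0.06 dy 0.03 dz 1.00 yaw -0.00
2 dx -0.01 dy 0.00 dz 0.15 yaw -0.00
```

drive_tool(
  moves=[
    {"claw": -1, "dx": -0.1, "dy": 0.05, "dz": 1, "yaw": 0},
    {"claw": -1, "dx": 0, "dy": 0.05, "dz": 1, "yaw": 0},
    {"claw": -1, "dx": 0, "dy": 0, "dz": 0.1, "yaw": 0},
    {"claw": -1, "dx": 0, "dy": 0, "dz": 0, "yaw": 0},
  ],
)

```text
time_s: 4.9
ee_pos: [627.5, 82.6, 159.8]
ee_rot: [179.6, 0.3, 96.6]
force: [0.0, -0.1, -0.1]
gripper_width: 91.1
```

```bash
python3 -c "
from h import *
plan(625.5,83.5,157,97)"
```

```text
4.9 [627.5  82.6 159.8] [179.59   0.31  96.62] F [ 0.  -0.1 -0.1] w 91.1 q [ 6.6 25.3 86.7 -0.3 67.6  0.1]
0 dx 0.05 dy -0.09 dz 0.14 yaw -0.04
```

drive_tool(
  moves=[
    {"claw": -1, "dx": 0.05, "dy": -0.1, "dz": 0.1, "yaw": 0},
    {"claw": 1, "dx": 0, "dy": 0, "dz": 0, "yaw": 0},
    {"claw": 1, "dx": 0, "dy": 0, "dz": 0, "yaw": 0},
    {"claw": 1, "dx": 0, "dy": 0, "dz": 0, "yaw": 0},
  ],
  grip_force=10,
)

```text
time_s: 5.4
ee_pos: [626.4, 83.3, 160.3]
ee_rot: [179.3, 0.3, 96.6]
force: [-0.2, 0.5, -0.8]
gripper_width: 64.5
```

```bash
python3 -c "
from h import *
st()"
```

```text
5.4 [626.4  83.3 160.3] [179.34   0.32  96.61] F [-0.2  0.5 -0.8] w 64.5 q [ 6.7 25.1 87.  -0.3 67.2  0.2]
```

drive_tool(
  moves=[
    {"claw": 1, "dx": 0, "dy": 0, "dz": 0.1, "yaw": 0},
  ],
)

```text
time_s: 5.52
ee_pos: [625.8, 83.2, 159.7]
ee_rot: [179.4, 0.3, 96.6]
force: [-4.3, -0.7, 12.8]
gripper_width: 59.8
```

```bash
python3 -c "
from h import *
st()"
```

```text
5.525 [625.8  83.2 159.7] [179.38   0.32  96.61] F [-4.3 -0.7 12.8] w 59.8 q [ 6.7 25.1 87.1 -0.3 67.2  0.2]
```

drive_tool(
  moves=[
    {"claw": 1, "dx": 0, "dy": 0, "dz": 0, "yaw": 1},
    {"claw": 1, "dx": 0, "dy": 0, "dz": 0, "yaw": 1},
    {"claw": 1, "dx": 0, "dy": 0, "dz": 0, "yaw": 1},
    {"claw": 1, "dx": 0, "dy": 0, "dz": 0, "yaw": 1},
    {"claw": 1, "dx": 0, "dy": 0, "dz": 0, "yaw": 1},
  ],
)

```text
time_s: 6.15
ee_pos: [626.6, 83.0, 159.9]
ee_rot: [179.2, -0.2, 52.3]
force: [0.9, -1.4, 0.5]
gripper_width: 59.4
```

```bash
python3 -c "
from h import *
st()"
```

```text
6.15 [626.6  83.  159.9] [179.23  -0.24  52.31] F [ 0.9 -1.4  0.5] w 59.4 q [ 6.7 25.1 87.1 -0.4 67.1 44.5]
```

drive_tool(
  moves=[
    {"claw": 1, "dx": 0, "dy": 0, "dz": 0, "yaw": 0.9},
    {"claw": 1, "dx": 0, "dy": 0, "dz": 0, "yaw": 0.9},
    {"claw": 1, "dx": 0, "dy": 0, "dz": 0, "yaw": 0},
  ],
)

```text
time_s: 6.52
ee_pos: [626.8, 82.8, 159.9]
ee_rot: [179.3, -0.4, 36.4]
force: [-0.6, -0.0, 0.6]
gripper_width: 59.6
```

```bash
python3 -c "
from h import *
st(); f=grab_frame('wrist'); cv2.imwrite('pics/w2.png',f['color'])
f=grab_frame('scene'); crop(f,270,190,340,270,8,'s2.png')
f=grab_frame('side'); crop(f,180,180,250,260,8,'d2.png')
"
```

```text
6.525 [626.8  82.8 159.9] [179.3   -0.44  36.39] F [-0.6 -0.   0.6] w 59.6 q [ 6.7 25.1 87.  -0.4 67.1 60.5]
```

View pics/w2.png

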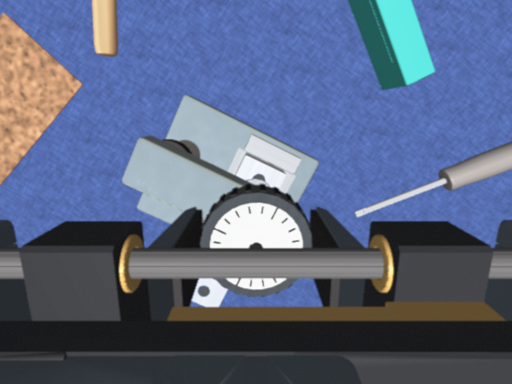

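drive_tool(
  moves=[
    {"claw": -1, "dx": 0, "dy": 0, "dz": 0, "yaw": 0},
    {"claw": -1, "dx": 0, "dy": 0, "dz": 0, "yaw": 0},
    {"claw": -1, "dx": 0, "dy": 0, "dz": -1, "yaw": 0},
    {"claw": -1, "dx": 0, "dy": 0, "dz": -1, "yaw": -0.5},
    {"claw": -1, "dx": -0.5, "dy": 0, "dz": -1, "yaw": -1},
  ],
)

```text
time_s: 7.3
ee_pos: [617.5, 76.8, 218.6]
ee_rot: [179.4, -0.1, 49.9]
force: [0.5, -0.0, 0.7]
gripper_width: 91.2
```

```bash
python3 -c "
from h import *
plan(600,25,261,97)"
```

```text
7.3 [617.5  76.8 218.6] [ 1.7941e+02 -6.0000e-02  4.9920e+01] F [ 0.5 -0.   0.7] w 91.2 q [ 6.2 22.2 83.  -0.4 74.3 46.4]
0 dx -1.00 dy 0.39 dz -0.83 yaw -1.00
1 dx -1.00 dy 0.23 dz -0.79 yaw -1.00
2 dx -0.63 dy 0.05 dz -0.49 yaw -1.00
3 dx 0.00 dy 0.00 dz -0.00 yaw -1.00
4 dx 0.00 dy 0.00 dz -0.00 yaw -1.00
5 dx 0.00 dy 0.00 dz -0.00 yaw -0.48
```

drive_tool(
  moves=[
    {"claw": -1, "dx": -1, "dy": 0.4, "dz": -0.8, "yaw": -1},
    {"claw": -1, "dx": -1, "dy": 0.2, "dz": -0.8, "yaw": -1},
    {"claw": -1, "dx": -0.65, "dy": 0.05, "dz": -0.5, "yaw": -1},
    {"claw": -1, "dx": -0.1, "dy": 0, "dz": 0, "yaw": -1},
    {"claw": -1, "dx": 0, "dy": 0, "dz": 0, "yaw": -1},
  ],
)

```text
time_s: 7.92
ee_pos: [598.8, 21.3, 264.5]
ee_rot: [179.3, 0.4, 94.5]
force: [-0.5, -0.1, 0.3]
gripper_width: 90.8
```

```bash
python3 - <<'E'
from h import *
st(); f=grab_frame("wrist"); cv2.imwrite("pics/w3.png",f["color"]); c=proj(f,[[626,83,172]])[0]; print(c)
import pickle; pickle.dump(f,open("w3.pkl","wb"))
u,v=int(c[0])-50,int(c[1])-48; u=max(u,0);v=max(v,0);print(u,v); crop(f,u,v,u+100,v+95,7,"w3c.png")
E
```

```text
7.925 [598.8  21.3 264.5] [179.26   0.4   94.5 ] F [-0.5 -0.1  0.3] w 90.8 q [ 1.1 18.7 81.9 -0.4 78.7 -3.3]
[293.89206235 123.09832801]
243 75
```

View pics/w3c.png

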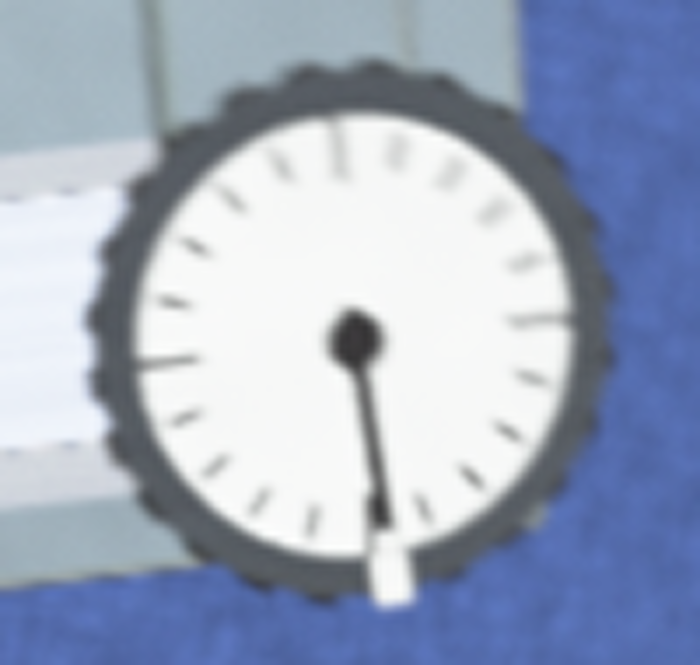

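View pics/w3.png

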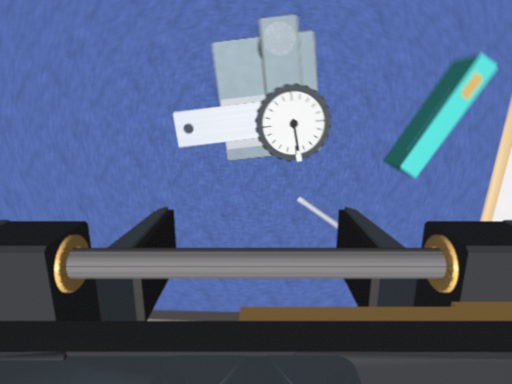

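```bash
python3 - <<'E'
from dial import *
import pickle; f=pickle.load(open("w3.pkl","rb"))
meas(f,243,75,7,(354,335),(381,528),(390,570))
print(onz(f,174,113,54),onz(f,179,147,54),onz(f,188,128.5,54))
c,s=np.cos(np.radians(9.4)),np.sin(np.radians(9.4))
W=lambda x,y:(625.5+c*x-s*y,83.5+s*x+c*y)
print(W(-100,0),W(-122,0),W(-47,0))
plan(*W(-100,0),140,189.4)
E
```

```text
C [625.34534086  83.47428779 172.        ] needle 75.72373964068434 22.344822030847258 mark 74.96784068138733 27.401603833823916 turn 0.7558989592970136
[503.25409026  79.99084647  54.        ] [509.67744437  41.57534343  54.        ] [519.64630129  63.7781127   54.        ]
(np.float64(526.842783839303), np.float64(67.16740377583777)) (np.float64(505.13819628394975), np.float64(63.57423260652209)) (np.float64(579.1311084044725), np.float64(75.82367977464375))
7.975 [598.9  21.3 264.6] [179.27   0.41  94.68] F [-0.6 -0.2  0.7] w 91.2 q [ 1.1 18.7 81.8 -0.4 78.7 -3.5]
0 dx 0.41 dy -0.55 dz 1.00 yaw -1.00
1 dx 0.49 dy -0.48 dz 1.00 yaw -1.00
2 dx 0.56 dy -0.40 dz 1.00 yaw -1.00
3 dx 0.61 dy -0.31 dz 1.00 yaw -1.00
4 dx 0.65 dy -0.22 dz 1.00 yaw -1.00
5 dx 0.68 dy -0.12 dz 1.00 yaw -1.00
6 dx 0.16 dy -0.00 dz 0.23 yaw -1.00
7 dx 0.00 dy 0.00 dz -0.00 yaw -1.00
8 dx 0.00 dy 0.00 dz -0.00 yaw -1.00
9 dx 0.00 dy 0.00 dz -0.00 yaw -1.00
10 dx -0.00 dy 0.00 dz -0.00 yaw -1.00
11 dx -0.00 dy 0.00 dz -0.00 yaw -0.03
```

drive_tool(
  moves=[
    {"claw": -1, "dx": 0.4, "dy": -0.55, "dz": 0.8, "yaw": -1},
    {"claw": -1, "dx": 0.5, "dy": -0.5, "dz": 0.8, "yaw": -1},
    {"claw": -1, "dx": 0.55, "dy": -0.4, "dz": 0.8, "yaw": -1},
    {"claw": -1, "dx": 0.6, "dy": -0.3, "dz": 0.8, "yaw": -1},
    {"claw": -1, "dx": 0.65, "dy": -0.2, "dz": 0.8, "yaw": -1},
  ],
)

```text
time_s: 8.6
ee_pos: [542.2, 58.0, 182.3]
ee_rot: [179.6, 1.0, 138.5]
force: [0.3, 0.3, -0.9]
gripper_width: 91.3
```

```bash
python3 -c "
from h import *
plan(526.8,66.5,120,189.4)"
```

```text
8.6 [542.2  58.  182.3] [179.57   0.99 138.48] F [ 0.3  0.3 -0.9] w 91.3 q [  5.2  16.4  97.2  -0.5  65.4 -43.1]
0 dx 0.28 dy -0.06 dz 1.00 yaw -1.00
1 dx 0.28 dy -0.02 dz 1.00 yaw -1.00
2 dx 0.28 dy 0.02 dz 1.00 yaw -1.00
3 dx 0.03 dy 0.01 dz 0.11 yaw -1.00
4 dx 0.00 dy 0.00 dz -0.00 yaw -1.00
5 dx -0.00 dy 0.00 dz -0.00 yaw -0.93
```

drive_tool(
  moves=[
    {"claw": -1, "dx": 0.25, "dy": -0.05, "dz": 0.7, "yaw": -1},
    {"claw": -1, "dx": 0.25, "dy": 0, "dz": 0.7, "yaw": -1},
    {"claw": -1, "dx": 0.25, "dy": 0, "dz": 0.7, "yaw": -1},
    {"claw": -1, "dx": 0.1, "dy": 0, "dz": 0.6, "yaw": -1},
    {"claw": -1, "dx": 0, "dy": 0, "dz": 0.5, "yaw": -1},
  ],
)

```text
time_s: 9.22
ee_pos: [526.5, 66.8, 115.5]
ee_rot: [-179.6, 1.0, -177.5]
force: [0.1, 0.5, 0.2]
gripper_width: 91.2
```

```bash
python3 -c "
from h import *
plan(526.8,66.0,24,189.4)"
```

```text
9.225 [526.5  66.8 115.5] [-179.63    0.97 -177.53] F [0.1 0.5 0.2] w 91.2 q [  6.3  18.7 104.5  -0.5  55.8 -85.9]
0 dx -0.00 dy -0.01 dz 1.00 yaw -0.81
1 dx -0.00 dy -0.01 dz 1.00 yaw -0.00
2 dx -0.00 dy -0.01 dz 1.00 yaw -0.00
3 dx -0.00 dy -0.01 dz 1.00 yaw -0.00
4 dx -0.00 dy -0.01 dz 0.58 yaw -0.00
```

drive_tool(
  moves=[
    {"claw": -1, "dx": 0, "dy": 0, "dz": 1, "yaw": -0.8},
    {"claw": -1, "dx": 0, "dy": 0, "dz": 1, "yaw": 0},
    {"claw": -1, "dx": 0, "dy": 0, "dz": 1, "yaw": 0},
    {"claw": -1, "dx": 0, "dy": 0, "dz": 1, "yaw": 0},
    {"claw": -1, "dx": 0, "dy": 0, "dz": 0.6, "yaw": 0},
  ],
)

```text
time_s: 9.85
ee_pos: [529.2, 67.0, 21.3]
ee_rot: [-179.5, 1.1, -170.8]
force: [-0.2, 1.1, 0.9]
gripper_width: 91.0
```

```bash
python3 -c "
from h import *
plan(526.8,66.0,24,189.4)"
```

```text
9.85 [529.2  67.   21.3] [-179.52    1.09 -170.84] F [-0.2  1.1  0.9] w 91.0 q [  6.2  25.5 110.4  -0.6  42.9 -92.5]
0 dx 0.13 dy -0.03 dz -0.13 yaw -0.03
```

drive_tool(
  moves=[
    {"claw": 1, "dx": 0.1, "dy": 0, "dz": 0, "yaw": 0},
    {"claw": 1, "dx": 0, "dy": 0, "dz": 0, "yaw": 0},
    {"claw": 1, "dx": 0, "dy": 0, "dz": 0, "yaw": 0},
    {"claw": 1, "dx": 0, "dy": 0, "dz": 0, "yaw": 0},
    {"claw": 1, "dx": 0, "dy": 0, "dz": 0, "yaw": 0},
  ],
  grip_force=50,
)

```text
time_s: 10.48
ee_pos: [528.3, 66.9, 22.8]
ee_rot: [-179.5, 1.3, -170.9]
force: [-0.8, -0.1, -0.8]
gripper_width: 44.0
```

drive_tool(
  moves=[
    {"claw": 1, "dx": 0, "dy": 0, "dz": 0, "yaw": 0},
  ],
)

```text
time_s: 10.6
ee_pos: [528.3, 66.9, 22.9]
ee_rot: [-179.5, 1.3, -170.9]
force: [0.4, -1.0, -1.2]
gripper_width: 40.0
```

```bash
python3 -c "
from h import *
st()"
```

```text
10.6 [528.3  66.9  22.9] [-179.52    1.26 -170.93] F [ 0.4 -1.  -1.2] w 40.0 q [  6.2  25.3 110.6  -0.6  42.8 -92.4]
```

drive_tool(
  moves=[
    {"claw": 1, "dx": 0.4, "dy": 0, "dz": -0.03, "yaw": 0},
    {"claw": 1, "dx": 0.7, "dy": 0, "dz": -0.03, "yaw": 0},
  ],
)

```text
time_s: 10.85
ee_pos: [506.6, 63.4, 23.0]
ee_rot: [-179.5, 1.3, -170.9]
force: [2.4, 0.1, -3.8]
gripper_width: 40.2
```

```bash
python3 -c "
from h import *
st();f=grab_frame('side'); crop(f,180,180,270,280,6,'d3.png')"
```

```text
10.85 [506.6  63.4  23. ] [-179.52    1.32 -170.94] F [ 2.4  0.1 -3.8] w 40.2 q [  6.1  23.7 113.6  -0.6  41.4 -92.5]
```

View pics/d3.png

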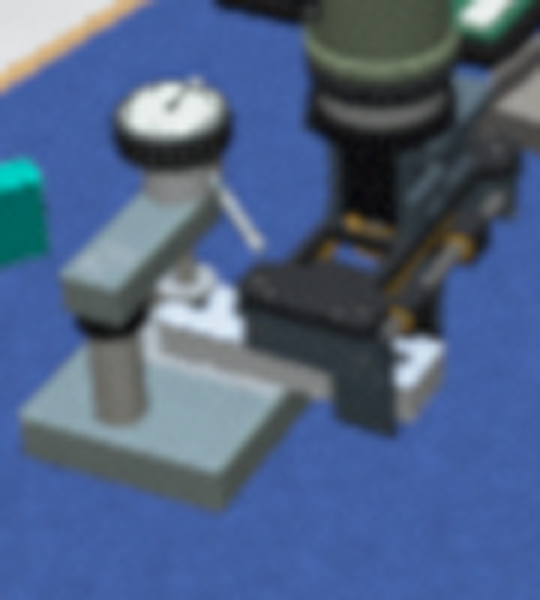

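drive_tool(
  moves=[
    {"claw": 1, "dx": 0.9, "dy": 0, "dz": -0.03, "yaw": 0},
    {"claw": 1, "dx": 1, "dy": 0, "dz": -0.03, "yaw": 0},
    {"claw": 1, "dx": 1, "dy": 0, "dz": -0.05, "yaw": 0},
    {"claw": 1, "dx": 1, "dy": 0, "dz": -0.2, "yaw": 0},
    {"claw": 1, "dx": 0.8, "dy": 0, "dz": -0.4, "yaw": 0},
  ],
)

```text
time_s: 11.52
ee_pos: [401.3, 47.1, 34.4]
ee_rot: [-179.6, 0.6, -171.0]
force: [0.4, -0.8, -3.6]
gripper_width: 40.0
```

```bash
python3 -c "
from h import *
st();f=grab_frame('side'); crop(f,160,160,290,290,5,'d4.png')
plan(490,330,60,172)"
```

```text
11.525 [401.3  47.1  34.4] [-179.56    0.58 -170.96] F [ 0.4 -0.8 -3.6] w 40.0 q [  5.4  15.5 125.6  -0.7  38.3 -93.1]
11.575 [399.   46.8  35. ] [-179.56    0.44 -170.96] F [-3.7 -0.2 -3.2] w 39.7 q [  5.4  15.3 125.8  -0.7  38.4 -93.1]
0 dx -0.51 dy 1.00 dz -0.09 yaw 1.00
1 dx -0.33 dy 1.00 dz -0.09 yaw 0.98
2 dx -0.17 dy 1.00 dz -0.09 yaw -0.00
3 dx -0.17 dy 1.00 dz -0.09 yaw -0.00
4 dx -0.17 dy 1.00 dz -0.09 yaw -0.00
5 dx -0.17 dy 1.00 dz -0.09 yaw -0.00
6 dx -0.17 dy 1.00 dz -0.09 yaw -0.00
7 dx -0.17 dy 1.00 dz -0.09 yaw -0.00
8 dx -0.17 dy 1.00 dz -0.09 yaw -0.00
9 dx -0.17 dy 1.00 dz -0.09 yaw -0.00
10 dx -0.17 dy 1.00 dz -0.09 yaw -0.00
11 dx -0.17 dy 1.00 dz -0.09 yaw -0.00
12 dx -0.17 dy 1.00 dz -0.09 yaw -0.00
13 dx -0.17 dy 1.00 dz -0.09 yaw -0.00
14 dx -0.09 dy 0.51 dz -0.04 yaw -0.00
```

View pics/d4.png

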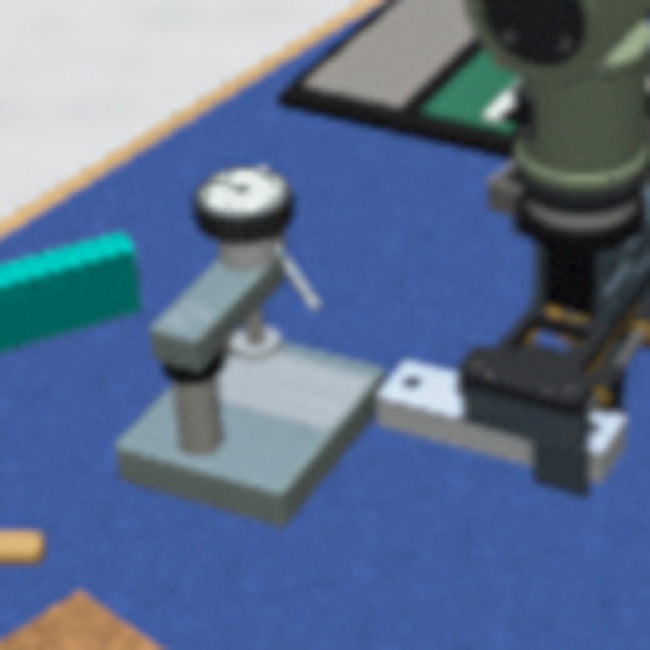

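drive_tool(
  moves=[
    {"claw": 1, "dx": 0, "dy": 0.6, "dz": -0.8, "yaw": 0},
    {"claw": 1, "dx": 0, "dy": 1, "dz": -0.8, "yaw": 0},
    {"claw": 1, "dx": 0, "dy": 1, "dz": -0.5, "yaw": 0.5},
    {"claw": 1, "dx": 0, "dy": 1, "dz": -0.2, "yaw": 0.5},
    {"claw": 1, "dx": 0, "dy": 1, "dz": 0, "yaw": 0.5},
  ],
)

```text
time_s: 12.2
ee_pos: [386.9, 139.7, 82.9]
ee_rot: [-179.7, 0.5, 175.5]
force: [0.8, 0.2, -4.0]
gripper_width: 39.8
```

```bash
python3 -c "
from h import *
plan(465,338,60,172)"
```

```text
12.2 [386.9 139.7  82.9] [-179.71    0.55  175.53] F [ 0.8  0.2 -4. ] w 39.8 q [ 18.6  11.7 121.   -0.7  46.9 -66.4]
0 dx -0.31 dy 1.00 dz 0.11 yaw 0.41
1 dx -0.24 dy 1.00 dz 0.11 yaw -0.00
2 dx -0.24 dy 1.00 dz 0.11 yaw -0.00
3 dx -0.24 dy 1.00 dz 0.11 yaw -0.00
4 dx -0.24 dy 1.00 dz 0.11 yaw -0.00
5 dx -0.24 dy 1.00 dz 0.11 yaw -0.00
6 dx -0.24 dy 1.00 dz 0.11 yaw -0.00
7 dx -0.24 dy 1.00 dz 0.11 yaw -0.00
8 dx -0.24 dy 1.00 dz 0.11 yaw -0.00
9 dx -0.24 dy 1.00 dz 0.11 yaw -0.00
10 dx -0.08 dy 0.34 dz 0.04 yaw -0.00
```

drive_tool(
  moves=[
    {"claw": 1, "dx": -0.15, "dy": 1, "dz": 0.1, "yaw": 0.4},
    {"claw": 1, "dx": -0.2, "dy": 1, "dz": 0.1, "yaw": 0},
    {"claw": 1, "dx": -0.3, "dy": 1, "dz": 0.1, "yaw": 0},
    {"claw": 1, "dx": -0.3, "dy": 1, "dz": 0.1, "yaw": 0},
    {"claw": 1, "dx": -0.3, "dy": 1, "dz": 0.1, "yaw": 0},
  ],
)

```text
time_s: 12.82
ee_pos: [425.3, 239.8, 73.1]
ee_rot: [-179.8, 0.6, 172.0]
force: [-0.3, -0.6, -3.9]
gripper_width: 40.0
```

drive_tool(
  moves=[
    {"claw": 1, "dx": -0.3, "dy": 1, "dz": 0.1, "yaw": 0},
    {"claw": 1, "dx": -0.3, "dy": 1, "dz": 0.1, "yaw": 0},
    {"claw": 1, "dx": -0.3, "dy": 1, "dz": 0.1, "yaw": 0},
    {"claw": 1, "dx": -0.3, "dy": 1, "dz": 0.1, "yaw": 0},
  ],
)

```text
time_s: 13.32
ee_pos: [462.8, 321.0, 63.4]
ee_rot: [-179.7, 0.5, 171.9]
force: [-0.7, 0.1, -3.0]
gripper_width: 39.9
```

```bash
python3 -c "
from h import *
plan(465,338,10,172)"
```

```text
13.325 [462.8 321.   63.4] [-179.74    0.54  171.95] F [-0.7  0.1 -3. ] w 39.9 q [ 33.9  25.  103.2  -0.7  51.6 -47.6]
0 dx 0.00 dy 0.32 dz 1.00 yaw -0.01
1 dx 0.00 dy 0.32 dz 1.00 yaw -0.00
2 dx 0.00 dy 0.22 dz 0.67 yaw -0.00
```

drive_tool(
  moves=[
    {"claw": 1, "dx": 0.1, "dy": 0.3, "dz": 0.9, "yaw": 0},
    {"claw": 1, "dx": 0, "dy": 0.3, "dz": 0.8, "yaw": 0},
    {"claw": 1, "dx": 0, "dy": 0.1, "dz": 0.5, "yaw": 0},
    {"claw": 1, "dx": 0, "dy": 0, "dz": 0, "yaw": 0},
  ],
)

```text
time_s: 13.82
ee_pos: [461.9, 335.5, 14.0]
ee_rot: [-179.5, 0.3, 172.0]
force: [-0.3, 0.2, -4.0]
gripper_width: 39.7
```

```bash
python3 -c "
from h import *
import pickle
plan(465,338,5,172)
f=grab_frame('side'); crop(f,120,230,250,340,6,'d5.png');pickle.dump(f,open('d5.pkl','wb'))
f=grab_frame('scene'); crop(f,320,230,460,330,5,'s5.png')"
```

```text
13.825 [461.9 335.5  14. ] [-179.53    0.34  172.  ] F [-0.3  0.2 -4. ] w 39.7 q [ 35.2  29.2 104.7  -0.8  46.2 -46.3]
0 dx -0.13 dy 0.14 dz 0.45 yaw -0.00
```

View pics/d5.png

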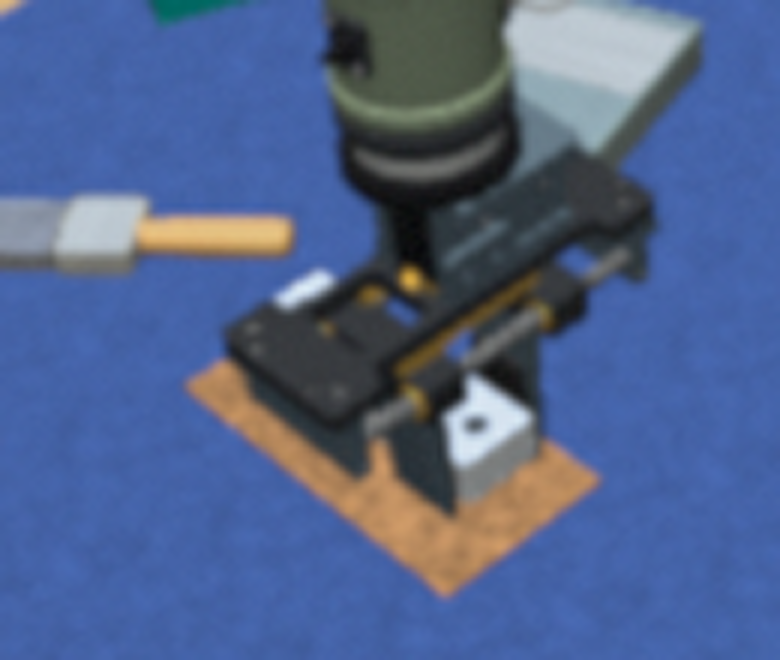

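View pics/s5.png

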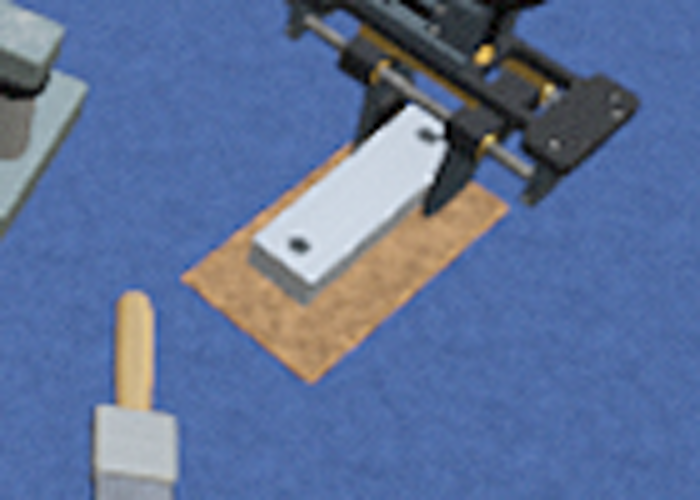

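drive_tool(
  moves=[
    {"claw": 1, "dx": -0.15, "dy": 0.1, "dz": 0.4, "yaw": 0},
    {"claw": 1, "dx": 0, "dy": 0, "dz": 0.1, "yaw": 0},
  ],
)

```text
time_s: 14.18
ee_pos: [467.1, 337.6, 5.9]
ee_rot: [-179.7, 0.6, 172.0]
force: [-1.2, 0.6, -3.5]
gripper_width: 39.7
```

```bash
python3 -c "
from h import *
plan(465,338,4.5,172)"
```

```text
14.175 [467.1 337.6   5.9] [-179.73    0.56  171.95] F [-1.2  0.6 -3.5] w 39.7 q [ 35.   30.  104.6  -0.8  45.1 -46.3]
0 dx 0.11 dy 0.00 dz 0.07 yaw -0.01
```

drive_tool(
  moves=[
    {"claw": 1, "dx": 0, "dy": 0, "dz": 0.05, "yaw": 0},
    {"claw": 1, "dx": 0, "dy": 0, "dz": 0, "yaw": 0},
  ],
  grip_force=8,
)

```text
time_s: 14.42
ee_pos: [467.4, 337.7, 5.5]
ee_rot: [-179.8, 0.6, 171.9]
force: [-0.9, 0.0, -3.9]
gripper_width: 40.1
```

```bash
python3 -c "
from h import *
st()
f=grab_frame('scene'); crop(f,320,230,460,330,5,'s6.png')"
```

```text
14.425 [467.4 337.7   5.5] [-179.77    0.59  171.93] F [-0.9  0.  -3.9] w 40.1 q [ 35.   30.1 104.7  -0.8  45.  -46.3]
```

View pics/s6.png

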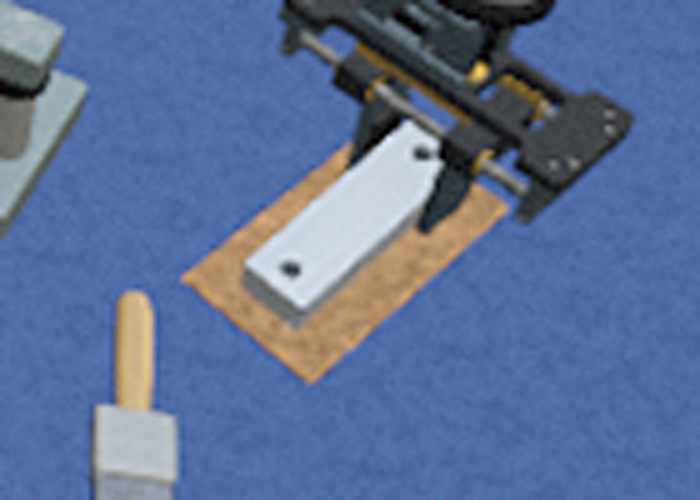

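drive_tool(
  moves=[
    {"claw": 1, "dx": 0, "dy": 0, "dz": 0, "yaw": 0},
    {"claw": 1, "dx": 0, "dy": 0, "dz": 0, "yaw": 0},
    {"claw": 1, "dx": 0, "dy": 0, "dz": 0, "yaw": 0},
  ],
  grip_force=3,
)

```text
time_s: 14.85
ee_pos: [467.5, 337.8, 5.9]
ee_rot: [-179.8, 0.6, 171.9]
force: [-0.9, -0.8, -2.4]
gripper_width: 39.8
```

```bash
python3 -c "
from h import *
st()
f=grab_frame('scene'); crop(f,320,230,460,330,5,'s7.png')"
```

```text
14.85 [467.5 337.8   5.9] [-179.79    0.62  171.94] F [-0.9 -0.8 -2.4] w 39.8 q [ 35.   30.  104.7  -0.8  45.  -46.3]
```

View pics/s7.png

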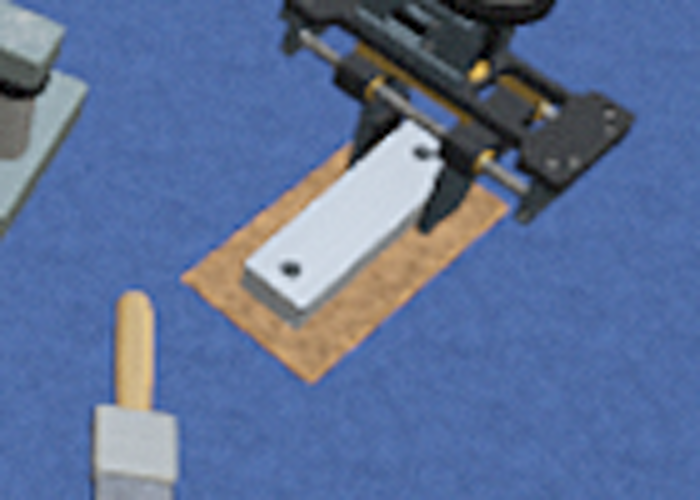

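drive_tool(
  moves=[
    {"claw": 1, "dx": 0, "dy": 0, "dz": 0.08, "yaw": 0},
    {"claw": -1, "dx": 0, "dy": 0, "dz": 0, "yaw": 0},
    {"claw": -1, "dx": 0, "dy": 0, "dz": 0, "yaw": 0},
    {"claw": -1, "dx": 0, "dy": 0, "dz": -0.05, "yaw": 0},
  ],
)

```text
time_s: 15.4
ee_pos: [469.1, 338.7, 6.4]
ee_rot: [-179.9, 0.8, 172.0]
force: [-0.0, 0.3, 0.4]
gripper_width: 67.0
```

```bash
python3 -c "
from h import *
st()
f=grab_frame('scene'); crop(f,320,230,460,330,5,'s8.png')"
```

```text
15.4 [469.1 338.7   6.4] [-179.94    0.81  171.96] F [-0.   0.3  0.4] w 67.0 q [ 35.   30.  104.6  -0.8  44.9 -46.3]
```

View pics/s8.png

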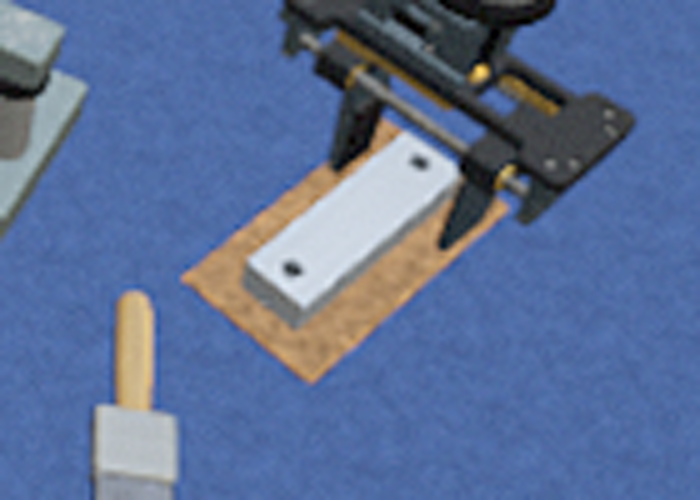

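```bash
python3 -c "
from h import *
f=grab_frame('scene')
a=onz(f,320+292/5,230+268/5,27);b=onz(f,320+419/5,230+162/5,27)
print(a,b,(a+b)/2,np.degrees(np.arctan2(*(a-b)[[1,0]])))
plan(540,-250,240,100)"
```

```text
[575.06862972 321.98940709  27.        ] [456.72648188 338.60298893  27.        ] [515.8975558  330.29619801  27.        ] -7.991300776476172
15.5 [469.1 338.7   6.5] [-179.95    0.81  171.95] F [ 1.  -0.5 -0.3] w 75.1 q [ 35.   30.  104.6  -0.8  44.9 -46.3]
0 dx -0.27 dy -1.00 dz -0.41 yaw 1.00
1 dx -0.43 dy -1.00 dz -0.43 yaw 1.00
2 dx -0.63 dy -1.00 dz -0.46 yaw 1.00
3 dx -0.86 dy -1.00 dz -0.52 yaw 1.00
4 dx -1.00 dy -0.86 dz -0.52 yaw 1.00
5 dx -1.00 dy -0.63 dz -0.47 yaw 1.00
6 dx -1.00 dy -0.44 dz -0.43 yaw 1.00
7 dx -1.00 dy -0.27 dz -0.41 yaw 1.00
8 dx -1.00 dy -0.11 dz -0.40 yaw 0.38
9 dx -1.00 dy -0.05 dz -0.39 yaw -0.00
10 dx -1.00 dy -0.05 dz -0.39 yaw -0.00
11 dx -1.00 dy -0.05 dz -0.39 yaw -0.00
12 dx -1.00 dy -0.05 dz -0.39 yaw -0.00
13 dx -1.00 dy -0.05 dz -0.39 yaw -0.00
14 dx -1.00 dy -0.05 dz -0.39 yaw -0.00
15 dx -1.00 dy -0.05 dz -0.39 yaw -0.00
16 dx -1.00 dy -0.05 dz -0.39 yaw -0.00
17 dx -1.00 dy -0.05 dz -0.39 yaw -0.00
18 dx -1.00 dy -0.05 dz -0.39 yaw -0.00
19 dx -1.00 dy -0.05 dz -0.39 yaw -0.00
20 dx -1.00 dy -0.05 dz -0.39 yaw -0.00
21 dx -1.00 dy -0.05 dz -0.39 yaw -0.00
22 dx -1.00 dy -0.05 dz -0.39 yaw -0.00
23 dx -1.00 dy -0.05 dz -0.39 yaw -0.00
24 dx -1.00 dy -0.05 dz -0.39 yaw -0.00
25 dx -1.00 dy -0.05 dz -0.39 yaw -0.00
26 dx -1.00 dy -0.05 dz -0.39 yaw -0.00
27 dx -1.00 dy -0.05 dz -0.39 yaw -0.00
28 dx -0.36 dy -0.02 dz -0.14 yaw -0.00
```

drive_tool(
  moves=[
    {"claw": -1, "dx": 0, "dy": 0, "dz": -0.7, "yaw": 0},
    {"claw": -1, "dx": 0, "dy": 0, "dz": -1, "yaw": 0},
    {"claw": -1, "dx": -0.2, "dy": -0.4, "dz": -1, "yaw": -0.3},
    {"claw": -1, "dx": -0.2, "dy": -1, "dz": -1, "yaw": -0.3},
    {"claw": -1, "dx": -0.2, "dy": -1, "dz": -1, "yaw": -0.3},
  ],
)

```text
time_s: 16.12
ee_pos: [475.9, 290.2, 106.1]
ee_rot: [-179.9, 0.9, -179.9]
force: [0.7, -0.0, 0.7]
gripper_width: 91.5
```

```bash
python3 -c "
from h import *
plan(620,-327,250,182)"
```

```text
16.125 [475.9 290.2 106.1] [-179.86    0.85 -179.92] F [ 0.7 -0.   0.7] w 91.5 q [ 30.5  21.6 101.5  -0.7  56.2 -59.2]
0 dx -0.23 dy -1.00 dz -0.23 yaw -0.22
1 dx -0.20 dy -1.00 dz -0.23 yaw -0.00
2 dx -0.20 dy -1.00 dz -0.23 yaw -0.00
3 dx -0.20 dy -1.00 dz -0.23 yaw -0.00
4 dx -0.20 dy -1.00 dz -0.23 yaw -0.00
5 dx -0.20 dy -1.00 dz -0.23 yaw -0.00
6 dx -0.20 dy -1.00 dz -0.23 yaw -0.00
7 dx -0.20 dy -1.00 dz -0.23 yaw -0.00
8 dx -0.20 dy -1.00 dz -0.23 yaw -0.00
9 dx -0.20 dy -1.00 dz -0.23 yaw -0.00
10 dx -0.20 dy -1.00 dz -0.23 yaw -0.00
11 dx -0.20 dy -1.00 dz -0.23 yaw -0.00
12 dx -0.20 dy -1.00 dz -0.23 yaw -0.00
13 dx -0.20 dy -1.00 dz -0.23 yaw -0.00
14 dx -0.20 dy -1.00 dz -0.23 yaw -0.00
15 dx -0.20 dy -1.00 dz -0.23 yaw -0.00
16 dx -0.20 dy -1.00 dz -0.23 yaw -0.00
17 dx -0.20 dy -1.00 dz -0.23 yaw -0.00
18 dx -0.20 dy -1.00 dz -0.23 yaw -0.00
19 dx -0.20 dy -1.00 dz -0.23 yaw -0.00
20 dx -0.20 dy -1.00 dz -0.23 yaw -0.00
21 dx -0.20 dy -1.00 dz -0.23 yaw -0.00
22 dx -0.20 dy -1.00 dz -0.23 yaw -0.00
23 dx -0.20 dy -1.00 dz -0.23 yaw -0.00
24 dx -0.20 dy -1.00 dz -0.23 yaw -0.00
25 dx -0.20 dy -1.00 dz -0.23 yaw -0.00
26 dx -0.20 dy -1.00 dz -0.23 yaw -0.00
27 dx -0.20 dy -1.00 dz -0.23 yaw -0.00
28 dx -0.20 dy -1.00 dz -0.23 yaw -0.00
29 dx -0.20 dy -1.00 dz -0.23 yaw -0.00
30 dx -0.20 dy -1.00 dz -0.23 yaw -0.00
31 dx -0.02 dy -0.08 dz -0.02 yaw -0.00
```

drive_tool(
  moves=[
    {"claw": -1, "dx": 0, "dy": -1, "dz": -0.9, "yaw": -0.2},
    {"claw": -1, "dx": 0, "dy": -1, "dz": -0.9, "yaw": 0},
    {"claw": -1, "dx": 0, "dy": -1, "dz": -0.9, "yaw": 0},
    {"claw": -1, "dx": 0, "dy": -1, "dz": -0.9, "yaw": 0},
    {"claw": -1, "dx": 0, "dy": -1, "dz": -0.9, "yaw": 0},
  ],
)

```text
time_s: 16.75
ee_pos: [477.3, 186.2, 204.6]
ee_rot: [-180.0, 1.2, -178.2]
force: [0.5, -0.1, 0.3]
gripper_width: 91.7
```

drive_tool(
  moves=[
    {"claw": -1, "dx": 0, "dy": -1, "dz": -0.9, "yaw": 0},
    {"claw": -1, "dx": -0.2, "dy": -1, "dz": -0.8, "yaw": 0},
    {"claw": -1, "dx": -0.2, "dy": -1, "dz": -0.7, "yaw": 0},
    {"claw": -1, "dx": -0.2, "dy": -1, "dz": -0.3, "yaw": 0},
    {"claw": -1, "dx": -0.3, "dy": -1, "dz": 0, "yaw": 0},
  ],
)

```text
time_s: 17.38
ee_pos: [496.9, 81.7, 267.4]
ee_rot: [180.0, 1.6, -178.4]
force: [-0.2, 0.4, -0.2]
gripper_width: 91.4
```

drive_tool(
  moves=[
    {"claw": -1, "dx": -0.4, "dy": -1, "dz": 0, "yaw": 0},
    {"claw": -1, "dx": -0.4, "dy": -1, "dz": 0, "yaw": 0},
    {"claw": -1, "dx": -0.4, "dy": -1, "dz": 0, "yaw": 0},
    {"claw": -1, "dx": -0.4, "dy": -1, "dz": 0, "yaw": 0},
    {"claw": -1, "dx": -0.4, "dy": -1, "dz": 0, "yaw": 0},
  ],
)

```text
time_s: 18.0
ee_pos: [539.0, -22.4, 273.5]
ee_rot: [179.9, 1.9, -178.6]
force: [-0.6, -0.7, -0.1]
gripper_width: 91.5
```

drive_tool(
  moves=[
    {"claw": -1, "dx": -0.4, "dy": -1, "dz": 0, "yaw": 0},
    {"claw": -1, "dx": -0.4, "dy": -1, "dz": 0, "yaw": 0},
    {"claw": -1, "dx": -0.4, "dy": -1, "dz": 0, "yaw": 0},
    {"claw": -1, "dx": -0.4, "dy": -1, "dz": 0, "yaw": 0},
    {"claw": -1, "dx": -0.4, "dy": -1, "dz": 0, "yaw": 0},
  ],
)

```text
time_s: 18.62
ee_pos: [582.4, -127.3, 277.3]
ee_rot: [179.9, 2.0, -178.7]
force: [0.2, 0.4, -0.4]
gripper_width: 90.8
```

```bash
python3 -c "
from h import *
plan(620,-327,250,182)"
```

```text
18.625 [ 582.4 -127.3  277.3] [ 179.95    1.99 -178.68] F [ 0.2  0.4 -0.4] w 90.8 q [ -13.8   17.4   81.8    0.6   78.8 -105.2]
0 dx -0.16 dy -1.00 dz 0.14 yaw -0.08
1 dx -0.15 dy -1.00 dz 0.14 yaw -0.00
2 dx -0.15 dy -1.00 dz 0.14 yaw -0.00
3 dx -0.15 dy -1.00 dz 0.14 yaw -0.00
4 dx -0.15 dy -1.00 dz 0.14 yaw -0.00
5 dx -0.15 dy -1.00 dz 0.14 yaw -0.00
6 dx -0.15 dy -1.00 dz 0.14 yaw -0.00
7 dx -0.15 dy -1.00 dz 0.14 yaw -0.00
8 dx -0.15 dy -1.00 dz 0.14 yaw -0.00
9 dx -0.15 dy -1.00 dz 0.14 yaw -0.00
10 dx -0.01 dy -0.04 dz 0.01 yaw -0.00
```

drive_tool(
  moves=[
    {"claw": -1, "dx": -0.15, "dy": -1, "dz": 0.2, "yaw": 0},
    {"claw": -1, "dx": -0.15, "dy": -1, "dz": 0.2, "yaw": 0},
    {"claw": -1, "dx": -0.15, "dy": -1, "dz": 0.2, "yaw": 0},
    {"claw": -1, "dx": -0.15, "dy": -1, "dz": 0.2, "yaw": 0},
    {"claw": -1, "dx": -0.15, "dy": -1, "dz": 0.2, "yaw": 0},
  ],
)

```text
time_s: 19.25
ee_pos: [601.5, -234.0, 255.8]
ee_rot: [179.9, 1.9, -178.7]
force: [-0.3, 0.0, 0.8]
gripper_width: 91.1
```

drive_tool(
  moves=[
    {"claw": -1, "dx": -0.15, "dy": -1, "dz": 0.2, "yaw": 0},
    {"claw": -1, "dx": -0.1, "dy": -1, "dz": 0.2, "yaw": 0},
    {"claw": -1, "dx": 0, "dy": -1, "dz": 0.2, "yaw": 0},
    {"claw": -1, "dx": 0, "dy": -0.8, "dz": 0.2, "yaw": 0},
    {"claw": -0.1, "dx": 0, "dy": 0, "dz": 0, "yaw": 0},
  ],
)

```text
time_s: 19.88
ee_pos: [609.1, -316.8, 237.6]
ee_rot: [179.9, 1.9, -178.8]
force: [0.4, -0.1, 0.3]
gripper_width: 83.8
```

```bash
python3 - <<'E'
from h import *
st(); f=grab_frame("wrist"); cv2.imwrite("pics/w4.png",cv2.resize(f["color"],None,fx=1.5,fy=1.5,interpolation=cv2.INTER_CUBIC))
import pickle; pickle.dump(f,open("w4.pkl","wb"))
E
```

```text
19.875 [ 609.1 -316.8  237.6] [ 179.87    1.87 -178.79] F [ 0.4 -0.1  0.3] w 83.8 q [ -29.    27.2   72.4    1.1   78.9 -120.4]
```

View pics/w4.png

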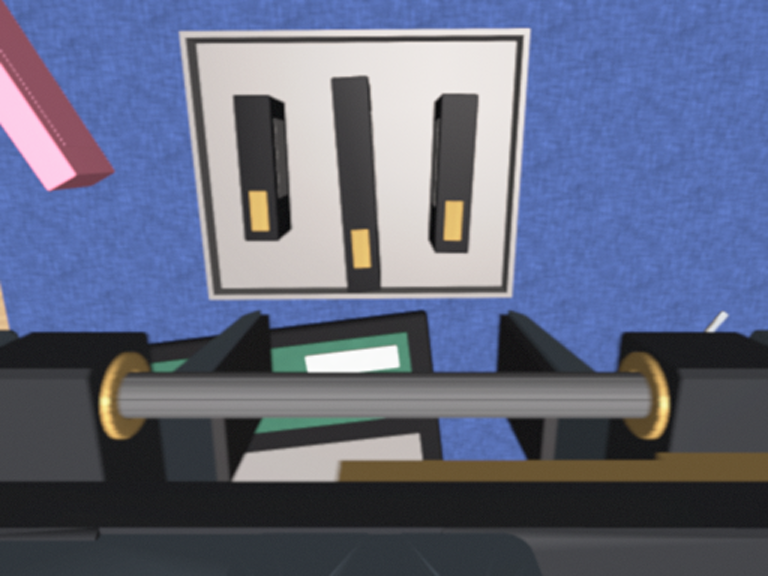

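```bash
python3 - <<'E'
from h import *
import pickle; f=pickle.load(open("w4.pkl","rb"))
P=[onz(f,u/1.5,v/1.5,58) for u,v in [(332,78),(368,76),(347,290),(381,288)]]
for p in P: print(p)
A=(P[0]+P[1])/2;B=(P[2]+P[3])/2; c=(A+B)/2; print(c,np.linalg.norm(A-B),np.degrees(np.arctan2(*(B-A)[[1,0]])))
for n,q in [("short l",[(234,96),(268,96),(245,240),(280,239)]),("r",[(443,94),(477,95),(436,250),(467,252)])]:
    print(n,[np.round(onz(f,u/1.5,v/1.5,58)[:2],0) for u,v in q])
print("bin in",[np.round(onz(f,u/1.5,v/1.5,25)[:2],0) for u,v in [(181,33),(529,29),(211,298),(512,297)]])
E
```

```text
[ 489.58754314 -352.84302687   58.        ]
[ 487.84311571 -328.88179971   58.        ]
[ 636.4646504  -342.85004774   58.        ]
[ 634.38888564 -317.37085723   58.        ]
[ 562.07104872 -335.48643289   58.        ] 147.10489752201397 4.191511046105586
short l [array([ 502., -419.]), array([ 502., -396.]), array([ 600., -417.]), array([ 599., -392.])]
r [array([ 498., -278.]), array([ 498., -255.]), array([ 605., -278.]), array([ 606., -255.])]
bin in [array([ 458., -463.]), array([ 450., -216.]), array([ 655., -457.]), array([ 649., -209.])]
```

```bash
cat >> h.py <<'E'
def plan(x,y,z,yaw,mx=20.,n=99,wy=8.59):
    s=st(); p=np.array(s["ee_pos"],float); Rm=R.from_euler("xyz",s["ee_rot"],degrees=True); a=s["ee_rot"][2]; out=[]
    T=np.array([x,y,z],float)
    for i in range(n):
        d=T-p; da=(yaw-a+180)%360-180
        if np.linalg.norm(d)<.3 and abs(da)<.2: break
        t=Rm.inv().apply(d); k=min(1,mx/max(abs(t).max(),1e-9)); t=t*k; w=np.clip(da,-wy,wy)
        out.append((np.round(t/20,2),round(-w/8.594,2)))
        Rm=Rm*R.from_euler("z",-w,degrees=True); a+=w; p=p+d*k
    print(len(out),"rows")
    for i,(t,w) in list(enumerate(out))[:8]: print(i,"dx %.2f dy %.2f dz %.2f yaw %.2f"%(*t,w))
E
python3 -c "
from h import *
plan(562,-335.5,100,184.2)"
```

```text
19.925 [ 609.2 -316.1  237.9] [ 179.86    1.89 -178.76] F [0.7 0.4 0.5] w 79.9 q [ -28.9   27.1   72.4    1.1   78.9 -120.3]
7 rows
0 dx 0.38 dy -0.14 dz 1.00 yaw -0.34
1 dx 0.39 dy -0.12 dz 1.00 yaw -0.00
2 dx 0.39 dy -0.12 dz 1.00 yaw -0.00
3 dx 0.39 dy -0.12 dz 1.00 yaw -0.00
4 dx 0.39 dy -0.12 dz 1.00 yaw -0.00
5 dx 0.39 dy -0.12 dz 1.00 yaw -0.00
6 dx 0.32 dy -0.10 dz 0.81 yaw -0.00
```

drive_tool(
  moves=[
    {"claw": -0.1, "dx": 0.4, "dy": -0.15, "dz": 1, "yaw": -0.35},
    {"claw": -0.1, "dx": 0.4, "dy": -0.1, "dz": 1, "yaw": 0},
    {"claw": -0.1, "dx": 0.4, "dy": -0.1, "dz": 1, "yaw": 0},
    {"claw": -0.1, "dx": 0.4, "dy": -0.15, "dz": 1, "yaw": 0},
    {"claw": -0.1, "dx": 0.4, "dy": -0.15, "dz": 1, "yaw": 0},
  ],
)

```text
time_s: 20.55
ee_pos: [575.5, -328.1, 138.5]
ee_rot: [-179.9, 2.3, -175.4]
force: [0.3, 0.7, -0.3]
gripper_width: 50.4
```

```bash
python3 -c "
from h import *
plan(562,-335.5,75,184.2)"
```

```text
20.55 [ 575.5 -328.1  138.5] [-179.91    2.34 -175.36] F [ 0.3  0.7 -0.3] w 50.4 q [ -31.3   28.    85.4    1.4   64.7 -126.6]
4 rows
0 dx 0.26 dy -0.10 dz 1.00 yaw 0.05
1 dx 0.26 dy -0.10 dz 1.00 yaw -0.00
2 dx 0.26 dy -0.10 dz 1.00 yaw -0.00
3 dx 0.04 dy -0.01 dz 0.14 yaw -0.00
```

drive_tool(
  moves=[
    {"claw": -0.1, "dx": 0.4, "dy": -0.2, "dz": 0.9, "yaw": 0},
    {"claw": -0.1, "dx": 0.35, "dy": -0.15, "dz": 0.9, "yaw": 0},
    {"claw": -0.1, "dx": 0.15, "dy": -0.1, "dz": 0.8, "yaw": 0},
    {"claw": -0.1, "dx": 0, "dy": 0, "dz": 0, "yaw": 0},
  ],
)

```text
time_s: 21.05
ee_pos: [560.0, -335.4, 84.3]
ee_rot: [180.0, 2.3, -175.2]
force: [0.1, -0.2, -0.1]
gripper_width: 50.0
```

```bash
python3 -c "
from h import *
plan(562,-335.5,32,184.2)
f=grab_frame('scene'); crop(f,170,140,290,225,6,'s9.png')
f=grab_frame('side'); crop(f,240,150,350,240,6,'d9.png')"
```

```text
21.05 [ 560.  -335.4   84.3] [ 179.97    2.33 -175.21] F [ 0.1 -0.2 -0.1] w 50.0 q [ -32.7   29.9   90.6    1.7   57.7 -128.3]
3 rows
0 dx 0.00 dy -0.01 dz 1.00 yaw 0.07
1 dx 0.00 dy -0.01 dz 1.00 yaw -0.00
2 dx 0.00 dy -0.00 dz 0.62 yaw -0.00
```

View pics/s9.png

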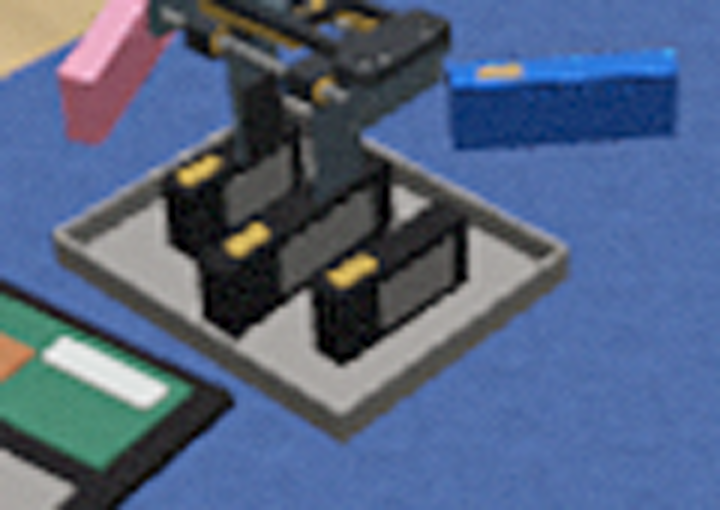

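View pics/d9.png

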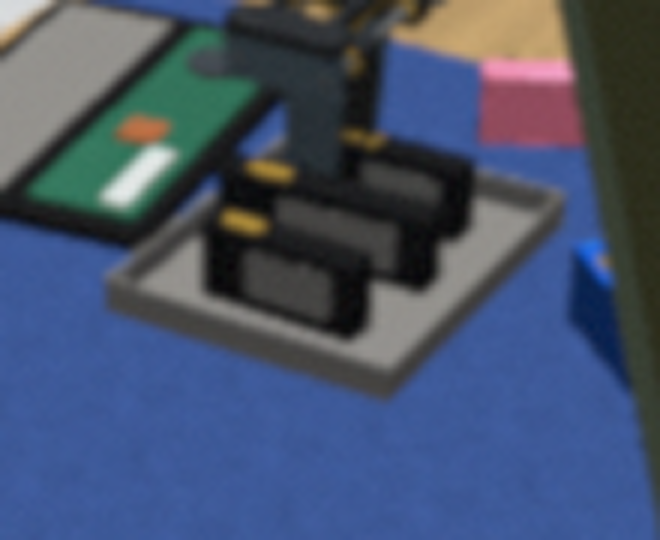

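drive_tool(
  moves=[
    {"claw": -0.1, "dx": 0.05, "dy": 0, "dz": 0.9, "yaw": 0},
    {"claw": -0.1, "dx": 0.05, "dy": 0, "dz": 0.9, "yaw": 0},
    {"claw": -0.1, "dx": 0, "dy": 0, "dz": 0.6, "yaw": 0},
    {"claw": 1, "dx": 0, "dy": 0, "dz": 0, "yaw": 0},
  ],
  grip_force=25,
)

```text
time_s: 21.65
ee_pos: [562.8, -336.2, 36.4]
ee_rot: [-179.8, 2.6, -175.1]
force: [0.0, 0.1, -0.2]
gripper_width: 42.7
```

drive_tool(
  moves=[
    {"claw": 1, "dx": 0, "dy": 0, "dz": 0, "yaw": 0},
    {"claw": 1, "dx": 0, "dy": 0, "dz": 0, "yaw": 0},
    {"claw": 1, "dx": 0, "dy": 0, "dz": 0, "yaw": 0},
  ],
)

```text
time_s: 22.02
ee_pos: [563.1, -336.4, 37.0]
ee_rot: [-179.8, 2.7, -175.1]
force: [0.4, -0.1, -1.4]
gripper_width: 25.6
```

```bash
python3 -c "
from h import *
st()"
```

```text
22.025 [ 563.1 -336.4   37. ] [-179.77    2.68 -175.14] F [ 0.4 -0.1 -1.4] w 25.6 q [ -32.6   32.7   93.3    1.8   51.7 -128.6]
```

drive_tool(
  moves=[
    {"claw": 1, "dx": 0, "dy": 0, "dz": -0.7, "yaw": 0},
    {"claw": 1, "dx": 0, "dy": 0, "dz": -1, "yaw": 0},
    {"claw": 1, "dx": 0, "dy": 0, "dz": -1, "yaw": 0},
    {"claw": 1, "dx": 0, "dy": 0, "dz": -1, "yaw": 0},
    {"claw": 1, "dx": 0, "dy": 0, "dz": -0.8, "yaw": 0},
  ],
)

```text
time_s: 22.65
ee_pos: [557.8, -335.9, 131.4]
ee_rot: [-179.8, 2.6, -175.1]
force: [0.8, 0.1, -3.4]
gripper_width: 25.4
```

```bash
python3 -c "
from h import *
plan(485,-75,110,189.4)
f=grab_frame('side'); crop(f,240,140,350,230,6,'d10.png')"
```

```text
22.65 [ 557.8 -335.9  131.4] [-179.84    2.58 -175.14] F [ 0.8  0.1 -3.4] w 25.4 q [ -32.8   27.3   87.8    1.6   62.8 -128.4]
14 rows
0 dx 0.19 dy 1.00 dz 0.07 yaw -0.53
1 dx 0.11 dy 1.00 dz 0.07 yaw -0.00
2 dx 0.11 dy 1.00 dz 0.07 yaw -0.00
3 dx 0.11 dy 1.00 dz 0.07 yaw -0.00
4 dx 0.11 dy 1.00 dz 0.07 yaw -0.00
5 dx 0.11 dy 1.00 dz 0.07 yaw -0.00
6 dx 0.11 dy 1.00 dz 0.07 yaw -0.00
7 dx 0.11 dy 1.00 dz 0.07 yaw -0.00
```

View pics/d10.png

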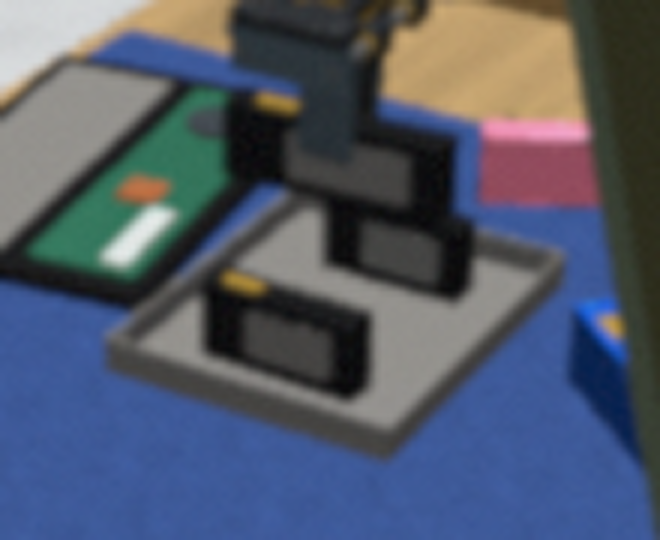

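drive_tool(
  moves=[
    {"claw": 1, "dx": 0.2, "dy": 1, "dz": 0, "yaw": 0},
    {"claw": 1, "dx": 0.2, "dy": 1, "dz": 0, "yaw": 0},
    {"claw": 1, "dx": 0.2, "dy": 1, "dz": 0, "yaw": 0},
    {"claw": 1, "dx": 0.2, "dy": 1, "dz": 0, "yaw": 0},
    {"claw": 1, "dx": 0.2, "dy": 1, "dz": 0, "yaw": 0},
  ],
)

```text
time_s: 23.32
ee_pos: [526.1, -230.7, 130.1]
ee_rot: [-179.9, 2.5, -175.2]
force: [-0.1, 0.1, -2.9]
gripper_width: 25.5
```

drive_tool(
  moves=[
    {"claw": 1, "dx": 0.2, "dy": 1, "dz": 0.1, "yaw": -0.1},
    {"claw": 1, "dx": 0.2, "dy": 1, "dz": 0.1, "yaw": -0.1},
    {"claw": 1, "dx": 0.2, "dy": 1, "dz": 0.1, "yaw": -0.1},
    {"claw": 1, "dx": 0.2, "dy": 1, "dz": 0.2, "yaw": -0.1},
    {"claw": 1, "dx": 0.2, "dy": 1, "dz": 0.3, "yaw": -0.1},
  ],
)

```text
time_s: 23.95
ee_pos: [492.6, -126.1, 111.9]
ee_rot: [-179.8, 2.5, -170.5]
force: [0.8, 0.5, -2.9]
gripper_width: 24.9
```

```bash
python3 -c "
from h import *
plan(485,-75,60,189.4)"
```

```text
23.95 [ 492.6 -126.1  111.9] [-179.78    2.48 -170.53] F [ 0.8  0.5 -2.9] w 24.9 q [ -16.2   16.5  108.6    1.1   52.6 -116.3]
3 rows
0 dx 0.03 dy 1.00 dz 1.00 yaw 0.01
1 dx 0.03 dy 1.00 dz 1.00 yaw -0.00
2 dx 0.02 dy 0.59 dz 0.59 yaw -0.00
```

drive_tool(
  moves=[
    {"claw": 1, "dx": 0, "dy": 1, "dz": 0.9, "yaw": 0},
    {"claw": 1, "dx": 0, "dy": 0.9, "dz": 0.9, "yaw": 0},
    {"claw": 1, "dx": 0, "dy": 0.4, "dz": 0.9, "yaw": 0},
    {"claw": 1, "dx": 0, "dy": 0, "dz": 0.6, "yaw": 0},
    {"claw": 1, "dx": 0, "dy": 0, "dz": 0.1, "yaw": 0},
  ],
)

```text
time_s: 24.58
ee_pos: [486.1, -75.2, 41.0]
ee_rot: [-179.8, 2.5, -170.3]
force: [0.1, -0.5, -1.9]
gripper_width: 25.4
```

```bash
python3 -c "
from h import *
plan(485,-75,33.5,189.4)
f=grab_frame('scene'); crop(f,220,130,360,240,5,'s11.png')
f=grab_frame('side'); crop(f,210,160,340,280,5,'d11.png')"
```

```text
24.575 [486.1 -75.2  41. ] [-179.77    2.48 -170.26] F [ 0.1 -0.5 -1.9] w 25.4 q [ -10.6   20.5  115.7    1.    41.4 -111. ]
1 rows
0 dx 0.07 dy 0.02 dz 0.37 yaw 0.04
```

View pics/d11.png

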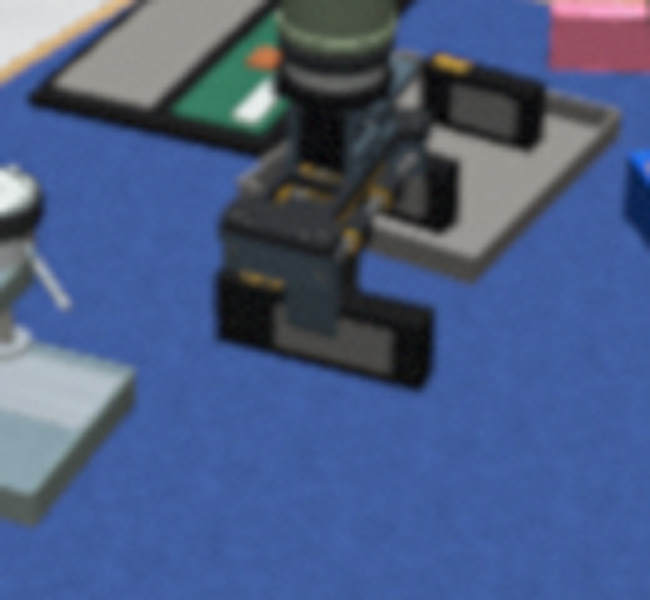

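drive_tool(
  moves=[
    {"claw": 1, "dx": 0.05, "dy": 0, "dz": 0.25, "yaw": 0},
    {"claw": 1, "dx": 0, "dy": 0, "dz": 0.1, "yaw": 0},
  ],
)

```text
time_s: 24.92
ee_pos: [487.0, -76.5, 35.3]
ee_rot: [-179.7, 2.7, -170.3]
force: [0.5, -0.1, -3.0]
gripper_width: 25.4
```

```bash
python3 -c "
from h import *
st()"
```

```text
24.925 [487.  -76.5  35.3] [-179.68    2.71 -170.34] F [ 0.5 -0.1 -3. ] w 25.4 q [ -10.7   20.9  116.1    1.    40.3 -111.1]
```

drive_tool(
  moves=[
    {"claw": 1, "dx": 0, "dy": 0, "dz": 0.1, "yaw": 0},
    {"claw": 1, "dx": 0, "dy": 0, "dz": 0.05, "yaw": 0},
  ],
)

```text
time_s: 25.18
ee_pos: [487.3, -76.7, 32.9]
ee_rot: [-179.7, 2.7, -170.4]
force: [-2.5, 1.3, 8.8]
gripper_width: 25.4
```

```bash
python3 -c "
from h import *
st()"
```

```text
25.175 [487.3 -76.7  32.9] [-179.67    2.74 -170.37] F [-2.5  1.3  8.8] w 25.4 q [ -10.7   21.2  116.2    1.    39.9 -111.1]
```

drive_tool(
  moves=[
    {"claw": -0.3, "dx": 0, "dy": 0, "dz": 0, "yaw": 0},
    {"claw": -0.6, "dx": 0, "dy": 0, "dz": 0, "yaw": 0},
    {"claw": -1, "dx": 0, "dy": 0, "dz": -0.1, "yaw": 0},
    {"claw": -1, "dx": 0, "dy": 0, "dz": -0.2, "yaw": 0},
    {"claw": -1, "dx": 0, "dy": 0, "dz": -0.3, "yaw": 0},
  ],
)

```text
time_s: 25.8
ee_pos: [487.9, -77.0, 46.2]
ee_rot: [-179.6, 2.9, -170.4]
force: [1.1, -0.0, -0.1]
gripper_width: 72.5
```

```bash
python3 -c "
from h import *
st()
f=grab_frame('side'); crop(f,210,160,340,280,5,'d12.png')"
```

```text
25.8 [487.9 -77.   46.2] [-179.61    2.89 -170.37] F [ 1.1 -0.  -0.1] w 72.5 q [ -10.7   20.   115.4    1.    41.7 -111.1]
```

View pics/d12.png

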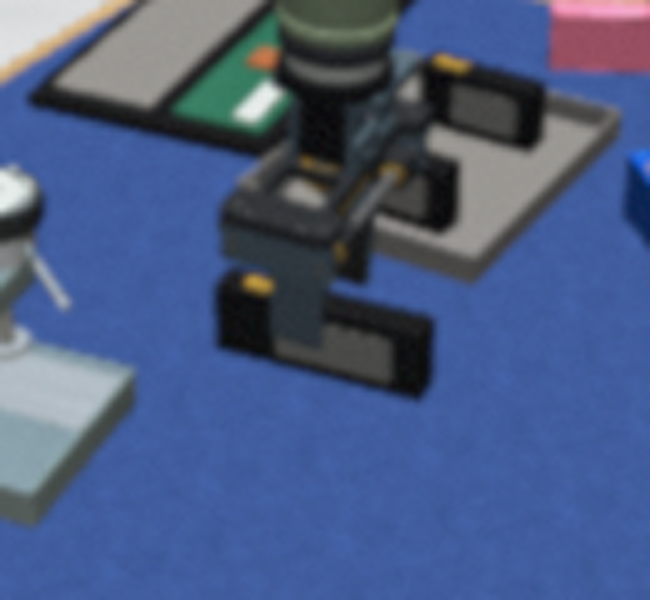

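drive_tool(
  moves=[
    {"claw": -1, "dx": 0, "dy": -0.4, "dz": 0, "yaw": 0},
    {"claw": -1, "dx": 0, "dy": -0.5, "dz": 0, "yaw": 0},
    {"claw": -1, "dx": 0, "dy": -0.6, "dz": 0, "yaw": 0},
    {"claw": -1, "dx": 0, "dy": -0.5, "dz": 0, "yaw": 0},
    {"claw": -1, "dx": 0, "dy": -0.4, "dz": 0, "yaw": 0},
  ],
)

```text
time_s: 26.48
ee_pos: [497.2, -127.8, 47.6]
ee_rot: [-179.6, 3.0, -170.4]
force: [0.4, 0.2, -0.1]
gripper_width: 91.4
```

```bash
python3 -c "
from h import *
st()
f=grab_frame('side'); crop(f,210,160,340,280,5,'d13.png')"
```

```text
26.475 [ 497.2 -127.8   47.6] [-179.57    3.01 -170.37] F [ 0.4  0.2 -0.1] w 91.4 q [ -16.3   21.3  112.9    1.4   42.9 -116.9]
```

View pics/d13.png

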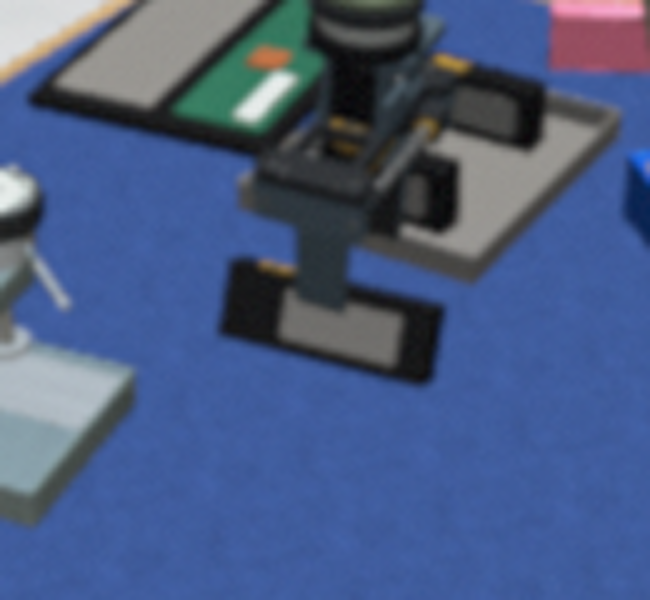

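drive_tool(
  moves=[
    {"claw": -1, "dx": 0, "dy": -0.4, "dz": 0, "yaw": 0},
    {"claw": -1, "dx": 0, "dy": -0.4, "dz": 0, "yaw": 0},
    {"claw": -1, "dx": 0, "dy": 0, "dz": 0, "yaw": 0},
  ],
)

```text
time_s: 26.9
ee_pos: [500.4, -145.8, 47.7]
ee_rot: [-179.5, 3.0, -170.4]
force: [-0.4, 0.4, 0.0]
gripper_width: 91.3
```

```bash
python3 -c "
from h import *
st()
f=grab_frame('side'); crop(f,210,160,340,280,5,'d14.png')
f=grab_frame('scene'); crop(f,220,130,360,250,5,'s14.png')"
```

```text
26.9 [ 500.4 -145.8   47.7] [-179.52    3.02 -170.39] F [-0.4  0.4  0. ] w 91.3 q [ -18.1   21.9  111.9    1.4   43.3 -118.8]
```

View pics/d14.png

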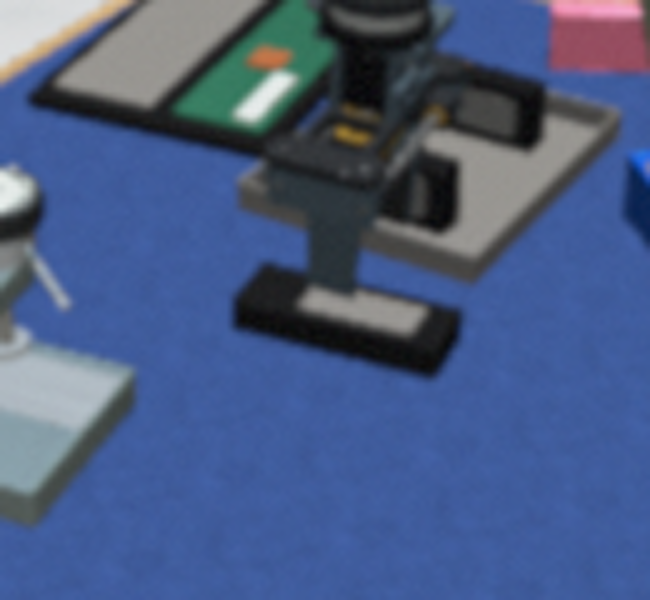

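View pics/s14.png

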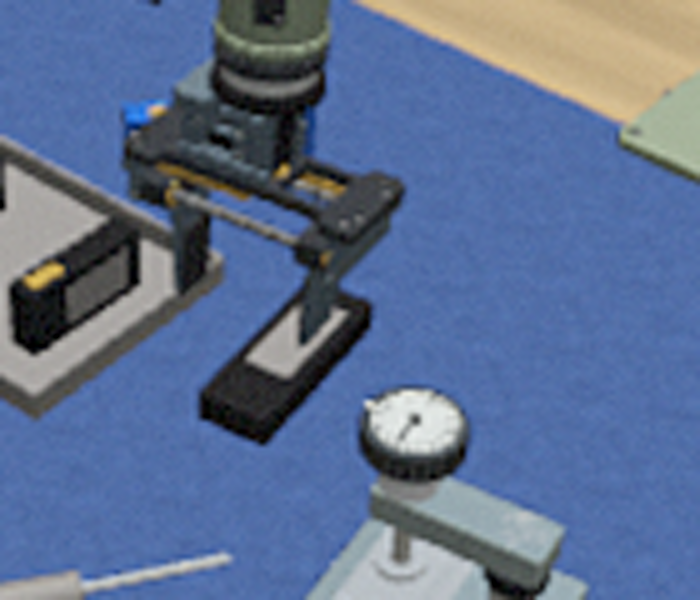

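```bash
python3 -c "
from h import *
f=grab_frame('side')
for u,v in [(262,266),(462,317),(436,353),(236,304)]: print(np.round(onz(f,210+u/5,160+v/5,25.5),0))
f=grab_frame('scene')
for u,v in [(372,308),(202,397),(265,427)]: print(np.round(onz(f,220+u/5,130+v/5,25.5),0))
st()"
```

```text
[ 565. -123.   26.]
[ 416. -145.   26.]
[ 410. -100.   26.]
[553. -74.  26.]
[420. -99.  26.]
[ 572. -125.   26.]
[565. -74.  26.]
27.1 [ 500.1 -145.    47.6] [-179.54    3.   -170.35] F [ 0.6 -0.6 -0.5] w 91.5 q [ -18.1   21.8  112.     1.4   43.3 -118.7]
```

```bash
python3 -c "
from h import *
plan(545,-103,210,189.4)"
```

```text
27.1 [ 500.1 -145.    47.6] [-179.54    3.   -170.35] F [ 0.6 -0.6 -0.5] w 91.5 q [ -18.1   21.8  112.     1.4   43.3 -118.7]
8 rows
0 dx -0.37 dy 0.20 dz -1.00 yaw 0.03
1 dx -0.37 dy 0.21 dz -1.00 yaw -0.00
2 dx -0.37 dy 0.21 dz -1.00 yaw -0.00
3 dx -0.37 dy 0.21 dz -1.00 yaw -0.00
4 dx -0.37 dy 0.21 dz -1.00 yaw -0.00
5 dx -0.37 dy 0.21 dz -1.00 yaw -0.00
6 dx -0.37 dy 0.21 dz -1.00 yaw -0.00
7 dx -0.37 dy 0.20 dz -0.99 yaw -0.00
```

drive_tool(
  moves=[
    {"claw": -1, "dx": -0.1, "dy": 0, "dz": -1, "yaw": 0},
    {"claw": -1, "dx": -0.4, "dy": 0.2, "dz": -1, "yaw": 0},
    {"claw": -1, "dx": -0.5, "dy": 0.4, "dz": -1, "yaw": 0},
    {"claw": -1, "dx": -0.5, "dy": 0.4, "dz": -1, "yaw": 0},
    {"claw": -1, "dx": -0.5, "dy": 0.4, "dz": -1, "yaw": 0},
  ],
)

```text
time_s: 27.72
ee_pos: [527.8, -108.4, 150.4]
ee_rot: [-179.7, 2.7, -170.3]
force: [-0.3, 0.4, 0.3]
gripper_width: 91.3
```

drive_tool(
  moves=[
    {"claw": -1, "dx": -0.5, "dy": 0.4, "dz": -1, "yaw": 0},
    {"claw": -1, "dx": -0.5, "dy": 0.4, "dz": -1, "yaw": 0},
    {"claw": -1, "dx": -0.2, "dy": 0.2, "dz": -0.5, "yaw": 0},
    {"claw": -1, "dx": 0, "dy": 0, "dz": 0, "yaw": 0},
  ],
)

```text
time_s: 28.22
ee_pos: [546.4, -82.4, 204.0]
ee_rot: [-179.7, 2.8, -170.1]
force: [0.7, 0.0, 0.7]
gripper_width: 91.6
```

```bash
python3 - <<'E'
from h import *
st(); f=grab_frame("wrist"); cv2.imwrite("pics/w5.png",cv2.resize(f["color"],None,fx=1.5,fy=1.5,interpolation=cv2.INTER_CUBIC))
import pickle; pickle.dump(f,open("w5.pkl","wb"))
E
```

```text
28.225 [546.4 -82.4 204. ] [-179.67    2.78 -170.14] F [0.7 0.  0.7] w 91.6 q [ -10.2   15.2   95.6    0.7   66.4 -110.3]
```

View pics/w5.png

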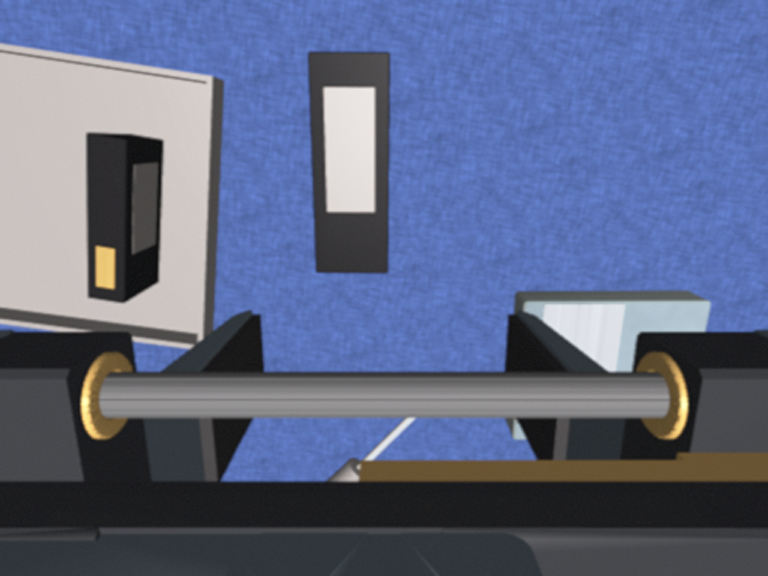

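```bash
python3 - <<'E'
from h import *
import pickle; f=pickle.load(open("w5.pkl","rb"))
P=[onz(f,u/1.5,v/1.5,25.5) for u,v in [(308,52),(389,52),(316,272),(387,272)]]
for p in P: print(np.round(p,1))
A=(P[0]+P[1])/2;B=(P[2]+P[3])/2; c=(A+B)/2; d=(B-A);L=np.linalg.norm(d);d/=L;print(c,L,np.linalg.norm(P[0]-P[1]),np.degrees(np.arctan2(d[1],d[0])))
T=c-57*d; print("grip",T)
plan(T[0],T[1],60,180+np.degrees(np.arctan2(d[1],d[0])))
E
```

```text
[ 424.3 -154.2   25.5]
[ 415.3 -102.2   25.5]
[ 570.6 -129.7   25.5]
[561.5 -77.9  25.5]
[ 492.9425461  -115.99780088   25.5       ] 148.27041971920207 52.79234935666095 9.470618823216022
grip [ 436.71944994 -125.37668454   25.5       ]
28.275 [545.9 -82.5 203.4] [-179.69    2.72 -170.16] F [ 1.  -0.1 -0. ] w 91.3 q [ -10.2   15.3   95.7    0.7   66.4 -110.3]
7 rows
0 dx 0.88 dy -0.17 dz 1.00 yaw 0.04
1 dx 0.88 dy -0.17 dz 1.00 yaw -0.00
2 dx 0.88 dy -0.17 dz 1.00 yaw -0.00
3 dx 0.88 dy -0.17 dz 1.00 yaw -0.00
4 dx 0.88 dy -0.17 dz 1.00 yaw -0.00
5 dx 0.88 dy -0.17 dz 1.00 yaw -0.00
6 dx 0.79 dy -0.15 dz 0.90 yaw -0.00
```

drive_tool(
  moves=[
    {"claw": -1, "dx": 0.9, "dy": -0.2, "dz": 0.9, "yaw": 0},
    {"claw": -1, "dx": 0.9, "dy": -0.2, "dz": 0.9, "yaw": 0},
    {"claw": -1, "dx": 0.9, "dy": -0.2, "dz": 0.9, "yaw": 0},
    {"claw": -1, "dx": 0.9, "dy": -0.2, "dz": 0.9, "yaw": 0},
    {"claw": -1, "dx": 0.9, "dy": -0.15, "dz": 0.9, "yaw": 0},
  ],
)

```text
time_s: 28.9
ee_pos: [459.5, -117.8, 103.2]
ee_rot: [-179.8, 2.4, -170.2]
force: [-0.3, -0.4, -0.1]
gripper_width: 91.2
```

```bash
python3 - <<'E'
from h import *
plan(436.7,-125.4,55,189.5)
E
```

```text
28.9 [ 459.5 -117.8  103.2] [-179.78    2.4  -170.18] F [-0.3 -0.4 -0.1] w 91.2 q [ -16.4   14.3  113.4    1.1   50.  -116.9]
3 rows
0 dx 0.55 dy -0.07 dz 1.00 yaw 0.04
1 dx 0.55 dy -0.08 dz 1.00 yaw -0.00
2 dx 0.19 dy -0.03 dz 0.36 yaw -0.00
```

drive_tool(
  moves=[
    {"claw": -1, "dx": 0.5, "dy": -0.1, "dz": 0.9, "yaw": 0},
    {"claw": -1, "dx": 0.5, "dy": -0.1, "dz": 0.9, "yaw": 0},
    {"claw": -1, "dx": 0.2, "dy": -0.05, "dz": 0.5, "yaw": 0},
    {"claw": -1, "dx": 0, "dy": 0, "dz": 0, "yaw": 0},
  ],
)

```text
time_s: 29.4
ee_pos: [431.9, -127.0, 51.0]
ee_rot: [180.0, 1.9, -170.3]
force: [0.4, -0.0, 0.1]
gripper_width: 91.4
```

```bash
python3 - <<'E'
from h import *
plan(436.7,-125.4,6,189.5)
E
```

```text
29.4 [ 431.9 -127.    51. ] [ 179.98    1.87 -170.35] F [ 0.4 -0.   0.1] w 91.4 q [ -18.5   16.9  119.7    1.4   41.8 -119.2]
3 rows
0 dx -0.08 dy 0.02 dz 1.00 yaw 0.02
1 dx -0.08 dy 0.02 dz 1.00 yaw -0.00
2 dx -0.02 dy 0.00 dz 0.26 yaw -0.00
```

drive_tool(
  moves=[
    {"claw": -1, "dx": -0.1, "dy": 0, "dz": 0.9, "yaw": 0},
    {"claw": -1, "dx": -0.1, "dy": 0, "dz": 0.8, "yaw": 0},
    {"claw": -1, "dx": 0, "dy": 0, "dz": 0.3, "yaw": 0},
  ],
)

```text
time_s: 29.78
ee_pos: [440.3, -126.9, 12.1]
ee_rot: [-179.9, 2.2, -170.3]
force: [0.3, 0.4, 0.8]
gripper_width: 91.0
```

```bash
python3 - <<'E'
from h import *
plan(436.7,-125.4,5,189.5)
E
```

```text
29.775 [ 440.3 -126.9   12.1] [-179.87    2.18 -170.34] F [0.3 0.4 0.8] w 91.0 q [ -18.2   20.9  121.4    1.5   35.7 -119.1]
1 rows
0 dx 0.18 dy 0.11 dz 0.35 yaw 0.02
```

drive_tool(
  moves=[
    {"claw": -1, "dx": 0.1, "dy": 0.1, "dz": 0.3, "yaw": 0},
    {"claw": 1, "dx": 0, "dy": 0, "dz": 0.05, "yaw": 0},
    {"claw": 1, "dx": 0, "dy": 0, "dz": 0, "yaw": 0},
    {"claw": 1, "dx": 0, "dy": 0, "dz": 0, "yaw": 0},
    {"claw": 1, "dx": 0, "dy": 0, "dz": 0.03, "yaw": 0},
  ],
  grip_force=35,
)

```text
time_s: 30.4
ee_pos: [439.5, -125.4, 5.5]
ee_rot: [-179.8, 2.3, -170.3]
force: [-0.6, -2.4, 0.9]
gripper_width: 54.5
```

```bash
python3 - <<'E'
from h import *
st()
E
```

```text
30.4 [ 439.5 -125.4    5.5] [-179.78    2.34 -170.32] F [-0.6 -2.4  0.9] w 54.5 q [ -18.    21.4  122.1    1.6   34.3 -119. ]
```

drive_tool(
  moves=[
    {"claw": 1, "dx": 0, "dy": 0, "dz": -0.4, "yaw": 0},
    {"claw": 1, "dx": 0, "dy": 0, "dz": -0.9, "yaw": 0},
    {"claw": 1, "dx": 0, "dy": 0.5, "dz": -0.9, "yaw": 0},
    {"claw": 1, "dx": 0, "dy": 1, "dz": -0.7, "yaw": 0},
    {"claw": 1, "dx": 0, "dy": 1, "dz": -0.3, "yaw": 0},
  ],
)

```text
time_s: 31.02
ee_pos: [425.9, -75.6, 71.2]
ee_rot: [-179.9, 2.0, -170.5]
force: [0.4, 0.1, -2.5]
gripper_width: 53.6
```

```bash
python3 - <<'E'
from h import *
plan(467.2,56.7,62,189.5)
f=grab_frame('side'); crop(f,190,160,330,280,5,'d15.png')
E
```

```text
31.025 [425.9 -75.6  71.2] [-179.92    2.02 -170.46] F [ 0.4  0.1 -2.5] w 53.6 q [ -12.1   13.6  120.5    1.    43.9 -112.3]
7 rows
0 dx -0.50 dy 1.00 dz 0.09 yaw 0.00
1 dx -0.50 dy 1.00 dz 0.09 yaw -0.00
2 dx -0.50 dy 1.00 dz 0.09 yaw -0.00
3 dx -0.50 dy 1.00 dz 0.09 yaw -0.00
4 dx -0.50 dy 1.00 dz 0.09 yaw -0.00
5 dx -0.50 dy 1.00 dz 0.09 yaw -0.00
6 dx -0.09 dy 0.18 dz 0.02 yaw -0.00
```

View pics/d15.png

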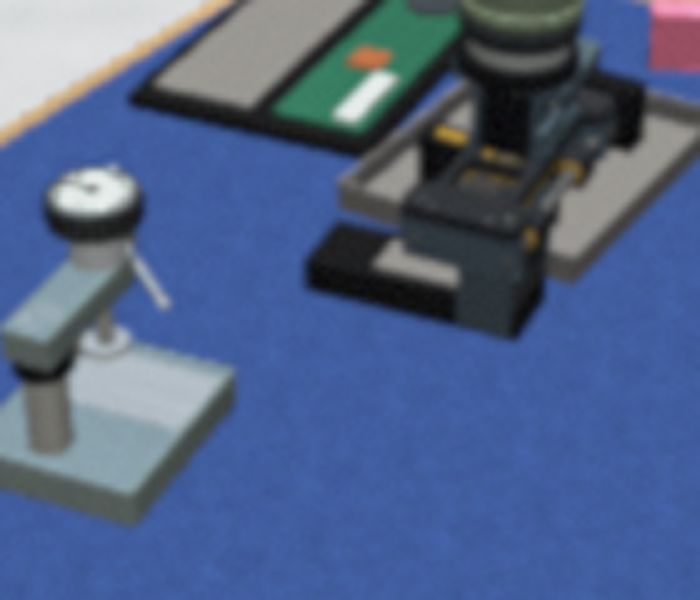

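drive_tool(
  moves=[
    {"claw": 1, "dx": -0.3, "dy": 1, "dz": 0.1, "yaw": 0},
    {"claw": 1, "dx": -0.3, "dy": 1, "dz": 0.1, "yaw": 0},
    {"claw": 1, "dx": -0.3, "dy": 1, "dz": 0.1, "yaw": 0},
    {"claw": 1, "dx": -0.3, "dy": 1, "dz": 0.1, "yaw": 0},
    {"claw": 1, "dx": -0.3, "dy": 1, "dz": 0.1, "yaw": 0},
  ],
)

```text
time_s: 31.7
ee_pos: [436.4, 31.6, 62.9]
ee_rot: [-180.0, 1.8, -170.5]
force: [0.2, -0.4, -3.5]
gripper_width: 53.8
```

```bash
python3 - <<'E'
from h import *
plan(462.2,56,50,189.5)
E
```

```text
31.7 [436.4  31.6  62.9] [-179.99    1.82 -170.47] F [ 0.2 -0.4 -3.5] w 53.8 q [  2.5  14.8 120.5   0.3  42.9 -97.3]
2 rows
0 dx -1.00 dy 0.68 dz 0.48 yaw 0.00
1 dx -0.45 dy 0.31 dz 0.22 yaw -0.00
```

drive_tool(
  moves=[
    {"claw": 1, "dx": -0.6, "dy": 0.7, "dz": 0.3, "yaw": 0},
    {"claw": 1, "dx": -0.6, "dy": 0.3, "dz": 0.2, "yaw": 0},
    {"claw": 1, "dx": -0.2, "dy": 0, "dz": 0.1, "yaw": 0},
  ],
)

```text
time_s: 32.08
ee_pos: [460.9, 57.2, 51.4]
ee_rot: [-180.0, 1.7, -170.3]
force: [-0.8, -0.3, -3.4]
gripper_width: 53.7
```

```bash
python3 - <<'E'
from h import *
import pickle
plan(467.2,56.7,36,189.4)
f=grab_frame('side'); crop(f,160,170,290,280,6,'d16.png'); pickle.dump(f,open('d16.pkl','wb'))
f=grab_frame('scene'); crop(f,260,180,370,280,7,'s16.png'); pickle.dump(f,open('s16.pkl','wb'))
E
```

```text
32.075 [460.9  57.2  51.4] [-179.98    1.7  -170.34] F [-0.8 -0.3 -3.4] w 53.7 q [ 5.600e+00  1.790e+01  1.179e+02  1.000e-01  4.250e+01 -9.420e+01]
1 rows
0 dx -0.28 dy -0.08 dz 0.78 yaw 0.03
```

View pics/d16.png

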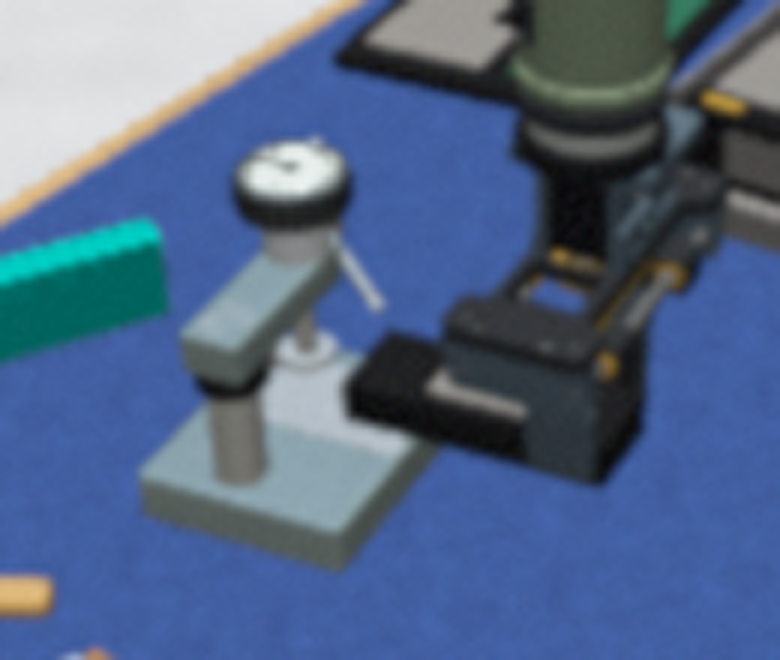

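View pics/s16.png

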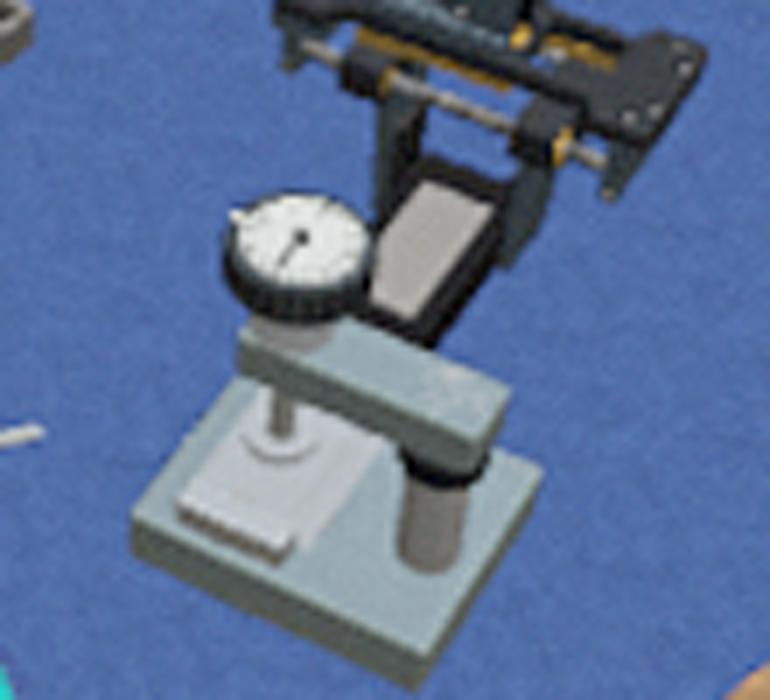

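drive_tool(
  moves=[
    {"claw": 1, "dx": -0.2, "dy": -0.05, "dz": 0.4, "yaw": 0},
    {"claw": 1, "dx": -0.05, "dy": 0, "dz": 0.25, "yaw": 0},
    {"claw": 1, "dx": 0, "dy": 0, "dz": 0, "yaw": 0},
  ],
)

```text
time_s: 32.55
ee_pos: [465.5, 55.4, 37.5]
ee_rot: [-180.0, 1.6, -170.5]
force: [-0.2, 0.1, -2.1]
gripper_width: 53.6
```

```bash
python3 - <<'E'
from h import *
plan(467.2,56.7,36,189.4)
E
```

```text
32.55 [465.5  55.4  37.5] [-179.97    1.6  -170.48] F [-0.2  0.1 -2.1] w 53.6 q [ 5.300e+00  1.950e+01  1.182e+02  1.000e-01  4.070e+01 -9.430e+01]
1 rows
0 dx -0.09 dy 0.05 dz 0.08 yaw 0.01
```

drive_tool(
  moves=[
    {"claw": 1, "dx": -0.4, "dy": 0, "dz": 0.06, "yaw": 0},
    {"claw": 1, "dx": -0.4, "dy": 0, "dz": 0.03, "yaw": 0},
  ],
)

```text
time_s: 32.8
ee_pos: [481.6, 57.9, 36.7]
ee_rot: [-180.0, 1.6, -170.5]
force: [-2.6, -0.2, 1.3]
gripper_width: 53.8
```

```bash
python3 - <<'E'
from h import *
s=st();p=s['ee_pos'];d=p[:2]-[626,83];print('comp',d@[.9866,.1633],d@[-.1633,.9866])
f=grab_frame('side'); crop(f,160,170,290,280,6,'d17.png')
E
```

```text
32.8 [481.6  57.9  36.7] [-179.97    1.6  -170.5 ] F [-2.6 -0.2  1.3] w 53.8 q [ 5.400e+00  2.070e+01  1.162e+02  1.000e-01  4.150e+01 -9.410e+01]
comp -146.57632186054235 -1.1547384665703275
```

View pics/d17.png

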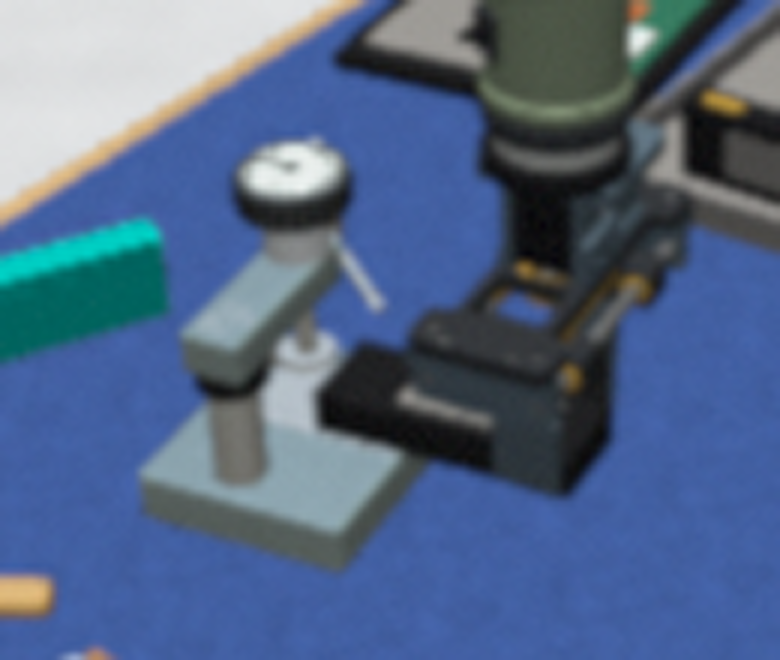

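drive_tool(
  moves=[
    {"claw": 1, "dx": -0.35, "dy": 0.02, "dz": 0.03, "yaw": 0},
    {"claw": 1, "dx": -0.35, "dy": 0.02, "dz": 0.02, "yaw": 0},
  ],
)

```text
time_s: 33.1
ee_pos: [493.4, 60.8, 35.7]
ee_rot: [-180.0, 1.2, -170.5]
force: [-7.8, -1.7, 3.3]
gripper_width: 54.1
```

```bash
cat > q.py <<'E'
from h import *
s=st();p=s['ee_pos'];d=p[:2]-[626,83];print('comp',d@[.9866,.1633],d@[-.1633,.9866])
E
python3 q.py
```

```text
33.1 [493.4  60.8  35.7] [-179.97    1.19 -170.5 ] F [-7.8 -1.7  3.3] w 54.1 q [ 5.700e+00  2.180e+01  1.144e+02  1.000e-01  4.260e+01 -9.390e+01]
comp -134.44187825355593 -0.24857479992950612
```

drive_tool(
  moves=[
    {"claw": 1, "dx": -0.4, "dy": 0, "dz": 0.02, "yaw": 0},
    {"claw": 1, "dx": -0.4, "dy": 0, "dz": 0.02, "yaw": 0},
  ],
)

```text
time_s: 33.35
ee_pos: [499.7, 62.2, 34.6]
ee_rot: [180.0, -0.1, -170.5]
force: [-14.2, -2.9, 13.8]
gripper_width: 53.6
```

```bash
python3 q.py; python3 - <<'E'
from h import *
f=grab_frame('side'); crop(f,160,170,290,280,6,'d18.png')
f=grab_frame('scene'); crop(f,260,180,370,280,7,'s18.png')
E
```

```text
33.35 [499.7  62.2  34.6] [ 1.8000e+02 -9.0000e-02 -1.7047e+02] F [-14.2  -2.9  13.8] w 53.6 q [  5.8  22.9 112.7  -0.   44.5 -93.7]
comp -127.96281617793024 0.0687675512145806
```

View pics/d18.png

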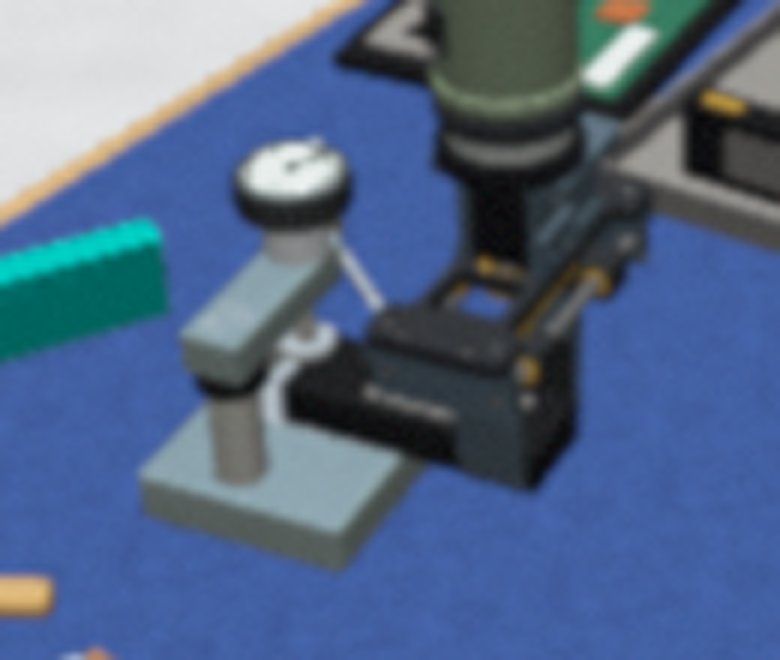

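View pics/s18.png

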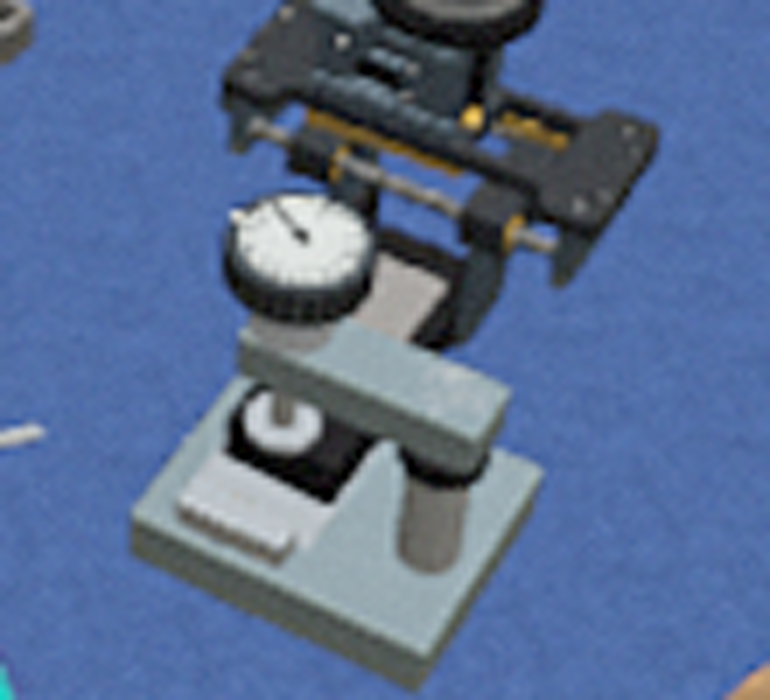

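drive_tool(
  moves=[
    {"claw": 1, "dx": -0.2, "dy": 0, "dz": -0.08, "yaw": 0},
    {"claw": 1, "dx": -0.3, "dy": 0, "dz": -0.02, "yaw": 0},
  ],
)

```text
time_s: 33.7
ee_pos: [507.9, 63.8, 35.3]
ee_rot: [180.0, -0.4, -170.5]
force: [-2.2, -0.0, -4.1]
gripper_width: 53.7
```

```bash
python3 q.py
```

```text
33.7 [507.9  63.8  35.3] [ 179.98   -0.4  -170.45] F [-2.2 -0.  -4.1] w 53.7 q [  5.9  23.5 111.3  -0.   45.5 -93.7]
comp -119.62431390901077 0.34043679653269887
```

drive_tool(
  moves=[
    {"claw": 1, "dx": -0.3, "dy": 0, "dz": 0, "yaw": 0},
    {"claw": 1, "dx": -0.3, "dy": 0, "dz": 0, "yaw": 0},
  ],
)

```text
time_s: 33.95
ee_pos: [517.6, 65.6, 35.4]
ee_rot: [180.0, -0.8, -170.4]
force: [-5.3, -1.3, 3.1]
gripper_width: 53.7
```

```bash
python3 q.py
```

```text
33.95 [517.6  65.6  35.4] [ 179.97   -0.81 -170.44] F [-5.3 -1.3  3.1] w 53.7 q [  6.   24.4 109.7  -0.   46.7 -93.6]
comp -109.76868686484734 0.5000043826465606
```

drive_tool(
  moves=[
    {"claw": 1, "dx": -0.25, "dy": -0.02, "dz": -0.02, "yaw": 0},
    {"claw": 1, "dx": -0.15, "dy": 0, "dz": 0, "yaw": 0},
  ],
)

```text
time_s: 34.2
ee_pos: [526.2, 66.7, 35.7]
ee_rot: [180.0, -0.9, -170.4]
force: [-4.8, -0.4, 0.7]
gripper_width: 54.2
```

```bash
python3 q.py;  python3 - <<'E'
from h import *
f=grab_frame('scene'); crop(f,260,180,370,280,7,'s19.png')
E
```

```text
34.2 [526.2  66.7  35.7] [ 179.97   -0.85 -170.42] F [-4.8 -0.4  0.7] w 54.2 q [  6.   25.  108.5  -0.   47.4 -93.6]
comp -101.12439841648781 0.21965915206960965
```

View pics/s19.png

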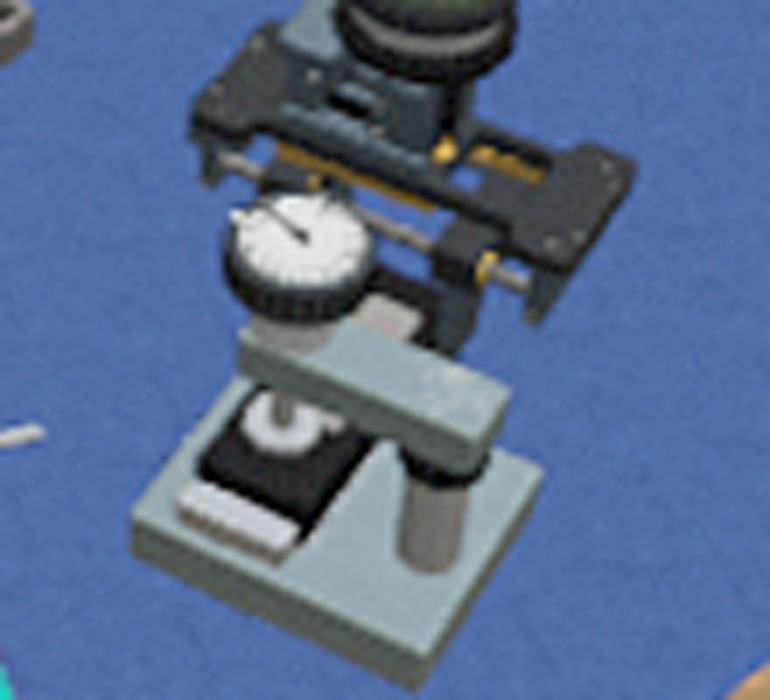

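drive_tool(
  moves=[
    {"claw": 1, "dx": -0.1, "dy": 0, "dz": 0, "yaw": 0},
  ],
)

```text
time_s: 34.38
ee_pos: [527.6, 66.9, 35.6]
ee_rot: [180.0, -1.0, -170.4]
force: [-8.5, -1.5, 2.7]
gripper_width: 54.2
```

drive_tool(
  moves=[
    {"claw": 1, "dx": -0.1, "dy": 0, "dz": 0, "yaw": 0},
  ],
)

```text
time_s: 34.5
ee_pos: [527.6, 66.9, 35.3]
ee_rot: [180.0, -1.2, -170.4]
force: [-9.3, -1.6, 4.0]
gripper_width: 53.6
```

```bash
python3 q.py
```

```text
34.5 [527.6  66.9  35.3] [ 179.97   -1.23 -170.4 ] F [-9.3 -1.6  4. ] w 53.6 q [ 6.00e+00  2.53e+01  1.08e+02 -1.00e-01  4.79e+01 -9.35e+01]
comp -99.70210443769979 0.18368770116024616
```

drive_tool(
  moves=[
    {"claw": 1, "dx": -0.2, "dy": 0, "dz": -0.02, "yaw": 0},
  ],
)

```text
time_s: 34.62
ee_pos: [527.6, 66.9, 35.2]
ee_rot: [180.0, -1.7, -170.4]
force: [-11.9, -2.8, 5.5]
gripper_width: 54.0
```

```bash
python3 q.py;  python3 - <<'E'
from h import *
f=grab_frame('scene'); crop(f,260,180,370,280,7,'s20.png')
E
```

```text
34.625 [527.6  66.9  35.2] [ 179.97   -1.74 -170.39] F [-11.9  -2.8   5.5] w 54.0 q [ 6.000e+00  2.550e+01  1.076e+02 -1.000e-01  4.860e+01 -9.350e+01]
comp -99.68872840260616 0.17312398719597846
```

View pics/s20.png

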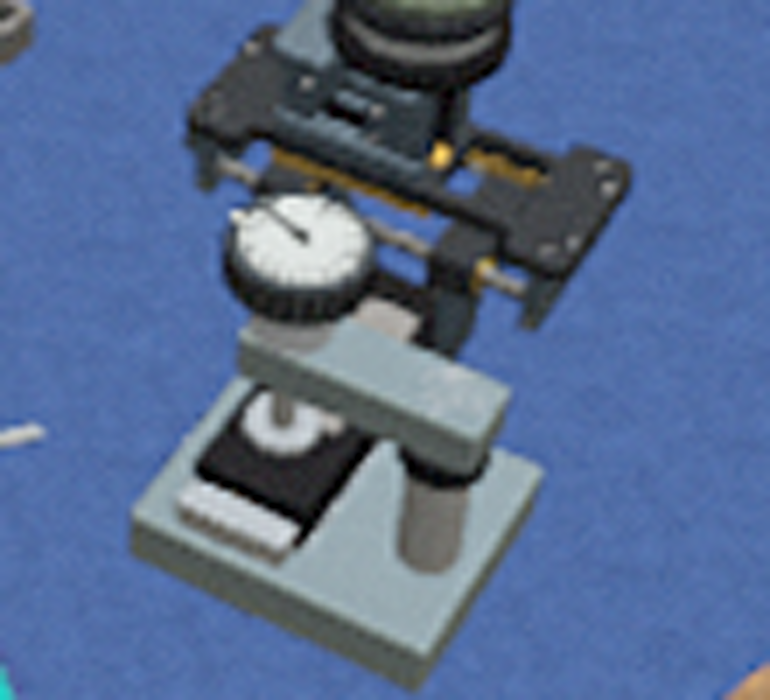

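drive_tool(
  moves=[
    {"claw": 0, "dx": 0, "dy": 0, "dz": 0, "yaw": 0},
    {"claw": -1, "dx": 0, "dy": 0, "dz": 0, "yaw": 0},
    {"claw": -1, "dx": 0, "dy": 0, "dz": 0, "yaw": 0},
    {"claw": -1, "dx": 0, "dy": 0, "dz": 0, "yaw": 0},
  ],
)

```text
time_s: 35.17
ee_pos: [532.3, 67.5, 36.7]
ee_rot: [180.0, -1.2, -170.4]
force: [-0.0, -0.4, -0.3]
gripper_width: 80.6
```

```bash
python3 q.py;  python3 - <<'E'
from h import *
f=grab_frame('scene'); crop(f,260,180,370,280,7,'s21.png')
E
```

```text
35.175 [532.3  67.5  36.7] [ 179.99   -1.19 -170.4 ] F [-0.  -0.4 -0.3] w 80.6 q [ 6.000e+00  2.550e+01  1.074e+02 -1.000e-01  4.830e+01 -9.350e+01]
comp -95.02457325749481 -0.027720922946132986
```

View pics/s21.png

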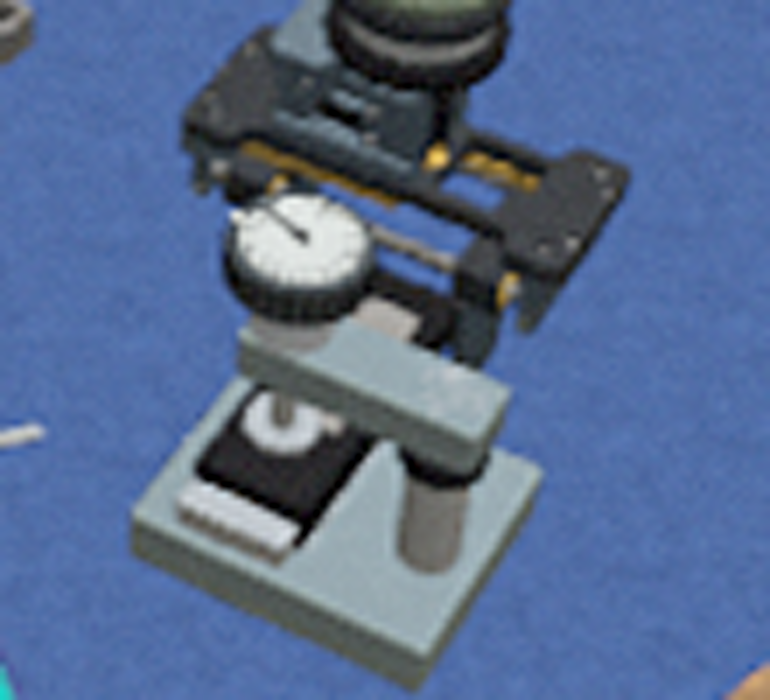

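drive_tool(
  moves=[
    {"claw": -1, "dx": 0.2, "dy": 0, "dz": -0.2, "yaw": 0},
    {"claw": -1, "dx": 0.2, "dy": 0, "dz": -0.9, "yaw": 0},
    {"claw": -1, "dx": 0.2, "dy": 0, "dz": -1, "yaw": 0},
    {"claw": -1, "dx": 0.1, "dy": 0, "dz": -1, "yaw": 0},
    {"claw": -1, "dx": 0, "dy": 0, "dz": -1, "yaw": 0},
  ],
)

```text
time_s: 35.85
ee_pos: [518.1, 65.2, 120.6]
ee_rot: [180.0, -1.4, -170.4]
force: [0.4, -0.2, 0.0]
gripper_width: 91.1
```

drive_tool(
  moves=[
    {"claw": -1, "dx": 0, "dy": 0, "dz": -1, "yaw": 0},
    {"claw": -1, "dx": 0, "dy": 0, "dz": -1, "yaw": 0},
    {"claw": -1, "dx": 0, "dy": 0, "dz": -1, "yaw": 0},
    {"claw": -1, "dx": -0.3, "dy": 0, "dz": -1, "yaw": 0},
    {"claw": -1, "dx": -0.7, "dy": 0, "dz": -1, "yaw": 0},
  ],
)

```text
time_s: 36.48
ee_pos: [538.3, 68.6, 225.2]
ee_rot: [180.0, -1.3, -170.4]
force: [0.1, 0.0, 0.5]
gripper_width: 91.2
```

drive_tool(
  moves=[
    {"claw": -1, "dx": -1, "dy": 0, "dz": -1, "yaw": 0},
    {"claw": -1, "dx": -1, "dy": 0, "dz": -1, "yaw": 0},
    {"claw": -1, "dx": -1, "dy": 0, "dz": -0.5, "yaw": 0},
    {"claw": -1, "dx": -1, "dy": 0, "dz": 0, "yaw": 0},
    {"claw": -1, "dx": 0, "dy": 0, "dz": 0, "yaw": 0},
  ],
)

```text
time_s: 37.1
ee_pos: [620.1, 82.5, 278.2]
ee_rot: [180.0, -1.0, -170.4]
force: [-0.0, -0.9, 0.0]
gripper_width: 90.9
```

```bash
python3 q.py; python3 - <<'E'
from h import *
f=grab_frame("wrist"); cv2.imwrite("pics/w6.png",cv2.resize(f["color"],None,fx=1.5,fy=1.5,interpolation=cv2.INTER_CUBIC))
import pickle; pickle.dump(f,open("w6.pkl","wb"))
E
```

```text
37.1 [620.1  82.5 278.2] [ 179.99   -1.01 -170.4 ] F [-0.  -0.9  0. ] w 90.9 q [  6.5  21.9  75.1  -0.   84.  -93. ]
comp -5.890213671497978 0.45850601762896387
```

View pics/w6.png

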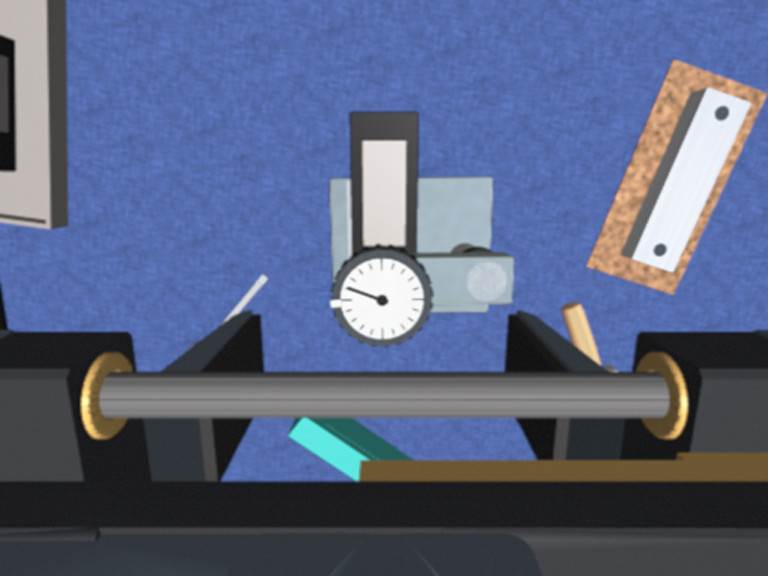

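```bash
python3 - <<'E'
from dial import *
import pickle; f=pickle.load(open("w6.pkl","rb"))
C=meas(f,0,0,1.5,(381.5,298),(348,288.5),(335.5,303.5))
C[:2]=(C[:2]+[626,83])/2
e=np.array([.9866,.1633])
comp=lambda P:np.round([(P-C)[:2]@e,(P-C)[:2]@[-e[1],e[0]]],1)
g=lambda u,v,z:onz(f,(u+.5)/1.5-.5,(v+.5)/1.5-.5,z)
for u,v in [(351,112),(418.5,112)]: print(comp(g(u,v,55.5)))
for u,v in [(331,180),(492.5,178)]: print("base",comp(g(u,v,30)))
a,b=g(351,112,55.5),g(418.5,112,55.5); print(np.degrees(np.arctan2(*(b-a)[:2])))
a,b=g(353,235,55.5),g(351,112,55.5); c,d=g(415.5,240,55.5),g(418,112,55.5)
for p,q in((b,a),(d,c)): print(np.degrees(np.arctan2((q-p)[1],(q-p)[0])))
# master
m=[g(722,113,27),g(660,250,27)]; print((m[0]+m[1])/2)
s=grab_frame('scene'); st(); crop(s,170,140,430,310,3,'s30.png')
E
```

```text
C [625.27179153  82.33538895 172.        ] needle 96.72688004157945 20.63568869137902 mark 73.38945673650497 27.612917255220836 turn 23.33742330507448
[-119.2  -24.6]
[-119.4   27.6]
base [-67.6 -43.9]
base [-69.8  93.1]
-9.595940804644057
9.68486300239229
9.328438212123212
[517.9201669  331.77971961  27.        ]
37.2 [619.   82.3 278.6] [ 180.     -1.03 -170.41] F [-0.6  0.2 -0.2] w 91.3 q [  6.5  21.8  75.2  -0.1  84.  -93. ]
```

View pics/s30.png

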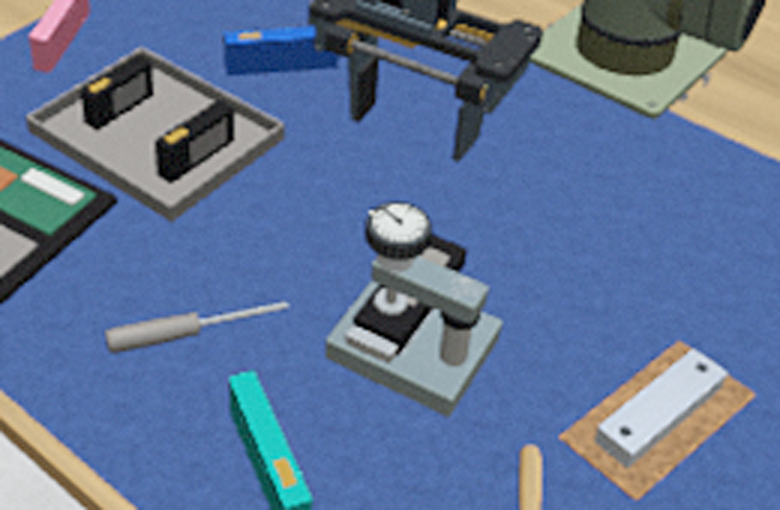

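```bash
python3 - <<'E'
from h import *
import pickle; f=pickle.load(open("w6.pkl","rb")); crop(f,213,158,295,238,8,"w6c.png")
E
```

```text
(no output)
```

View pics/w6c.png

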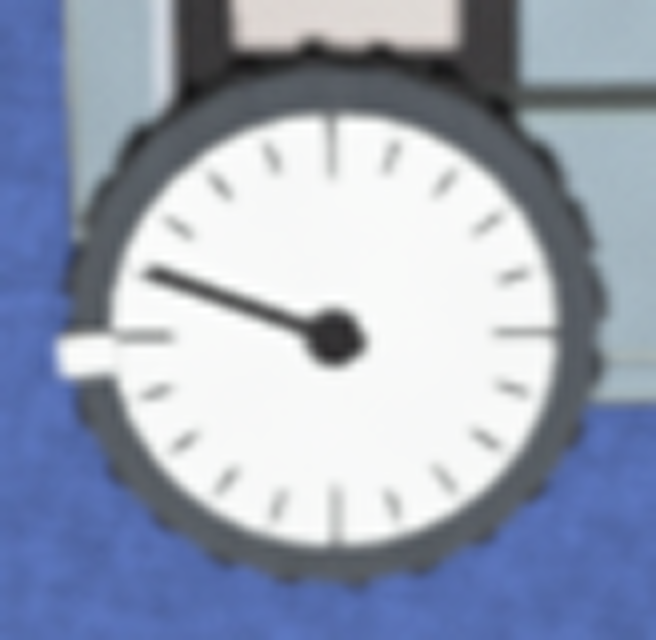

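```bash
python3 -c "
from workcell import job
print(job.job_done())"
```

```text
the job is handed in; nothing more can be done
None
```

The job is done and handed in at about 37 s of the 72 s allowed; no verdict is reported, so what follows are my own last checks.

**What I did:**
- I turned the bezel 60° so its mark met the needle on the master bar; the camera showed them within 1°.
- I drew the bar out and set it on the cork pad. My fingertips were about 8 mm below its underside, so I let it tip down at 3 N. The last end dropped a few millimetres when I opened the fingers.
- I lifted the long pack out of the bin, stood it on the bench, tipped it flat and let go. I then took it again by one end and slid it under the plunger to the stop. It stopped dead there, at about 12 N on the wrist.

**Last checks by camera:**

| Check | Measured | Required |
|---|---|---|
| Master bar from pad centre | about 2 mm, and within 1° along it (angle checked at placing) | 30 mm, 0.35 rad |
| Pack's free end | about 119–120 mm behind the plunger axis (home is 120), accuracy 1–2 mm | within 2.5 mm of the stop |
| Pack off centre line | about 1–2 mm | 10 mm |
| Pack straightness | within 0.5° | 0.1 rad |
| Bezel | about 1.48 rad | 1.345 to 1.625 rad |
| Needle | about 1.91 rad, so lift about 6.4 mm | lift above 5.5 mm |

The gripper was open and well clear of everything. In the last picture the short packs, screwdriver and brush looked undisturbed.

**One disagreement:** a coarser reading of the same final picture gave the bezel as about 1.45 rad and the lift as about 6.2 mm. Both are still within the limits.

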